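Press the last candle cup home

TASK

Put the wooden candle bar into the jig of the bench press, proud cup first and hard against the end stop, then wind the ram down with the star handle, spoke by spoke, until that cup is fully home and firmly seated, without overloading it. Back the ram off clear of the cup and leave the bar in the jig; do not disturb the other things on the bench.

Things in the scene. Friction and masses are not known exactly. Their poses are not given: they have to be found in the camera images.
- press: Green cast-iron bench rack press, fixed. Origin on the bench top under the ram's axis; z up; +x runs from the open front (where work is loaded) back to the column. Base 30 mm high, 130 wide, x -95 to +205 mm; column x +102 to +188; head 64 wide, x -35 to +185, z 190 to 285; the square ram stands up to 340 mm through the head. The star handle is on its -y side.
- hub (a point): Centre of the star handle's hub, fixed on the press at press (22.5, -85, 235) mm. The handle turns about press y in the upright plane press y = -85 mm. Hub 50 mm diameter, 36 mm wide. Four round steel spokes of 14 mm diameter, 90 degrees apart, each ending in a black ball knob of 30 mm diameter centred 125 mm from the axis.
- wheel (a joint): Angle of the star handle, rad, 0 to 4.8; 0 is the ram fully raised, growing lowers it by 10 mm per rad (rack and pinion). Spoke k (0 to 3) stands at elevation e = k*90deg - angle, from the press's front (-x) upward: its direction in the press frame is (-cos e, 0, sin e). Pressing front spokes down lowers the ram; pushing upper spokes back (+x) raises it. It stays where left. Runs free with 2.5 N at 95 mm.
- ram_nose (a point): Centre of the ram's flat lower face, a steel disc of 44 mm diameter; 120 mm above the bench at wheel angle 0. Axes as the press. Each 10 N on the ram costs about 1.05 N at a spoke 95 mm from the axis. Loads are told for slow turning: when the push stops, friction holds part of the load and the reading falls (to 4 to 8 N on a seated cup); a quick turn jolts as the ram first meets the cup.
- jig: Plywood feed jig on the press bed, fixed, aligned with the press within a degree. Origin in its top face under the ram's axis; axes as the press. Top face 38 to 42 mm above the bench (its packing varies), 110 mm wide, x -300 to +60 mm; two side strips 10 mm high, 12 mm wide, x -285 to +30, leave a channel 68 mm wide; an end stop 22 mm high has its face at x = +30 mm.
- bar: Pale wooden candle bar, 240 x 60 x 40 mm, about 0.4 kg, loose on the bench. Origin at the centre of its underside; x along it, z up. In its top four brass cups, flanges 38 mm diameter, 3 mm thick, at x -90, -30, +30 (home) and +90 mm (the proud one). Loaded: its +x end meets the end stop, its x runs along the press's x, and the proud cup is under the ram, 90 mm from the bar's centre.
- cup_top (a point): Centre of the top of the proud cup's flange, at x = +90 mm on the bar; 43 mm above the bar's underside when home, starts 12 to 16 mm higher; the raised ram clears it by 7 mm or more. Interference fit: driving it in takes about 45 N on the ram (7 N on the spoke). Firmly seated once the ram bears on it with 75 N (10.5 N on the spoke); overloaded above 170 N (20 N). Aim for 12 to 15 N on the spoke at 95 mm.
- dispenser: Black tape dispenser, 170 x 62 x 88 mm; a bystander.
- pillar: Cream pillar candle with brown bands, 64 mm diameter, 85 mm high, standing; a bystander.
- scissors: Scissors with grey handles, 200 mm long, lying flat; a bystander.
There are look-alikes about, which are no part of the job. Leave any purple or red look-alike of the bar alone.

How it is judged:
By the outcome, as a careful person would: the job done as asked, in the order asked, and still so for the second after the job is handed in, with the robot touching nothing.
It also fails if it takes over 72 s, if anything falls off the work surface, if the arm or the gripper's body presses on something with over 40 N, if the wrist force passes 120 N, or if a joint passes its speed limit or range.

ROBOT

A 6-joint arm with a two-finger parallel gripper is mounted at the origin on the work surface. World frame = base frame: x ahead of the robot, y to its left, z up, the work surface at z = 0. Lengths are in mm, angles in rad, forces in N, time in s.
With the tool pointing down it reaches from about 400 to 825 mm from the base axis. Payload 7 kg.
Tool frame: the origin (TCP) lies midway between the tips of the shut fingers; the grasp point (between the pads) lies 19 mm behind it (r.grasp_offset is the z of the grasp point in the tool frame, in mm); z points along the fingers, y is the direction in which the jaws open and shut (so a half turn about z gives the same grasp; the last joint's range is limited). The gripper opens to 85 mm and grips with 20 to 120 N. Pads are 22 mm wide; open, the fingers measure 114 mm over their backs; the gripper's body (76 mm by 85 mm) begins 54 mm behind the grasp point. The pads swing forward as they close: fully open they stand 13 mm farther back than shut.
Start: joints at [-1.03, 0.359, 0.012, 0, -1.224, -0.288], TCP at [168.802, -653.53, 196.002] pointing down, gripper open.
Joint ranges: [-3.07, 3.07], [-1.43, 2.12], [-1.02, 1.25], [-3.03, 1.67], [-3.05, -0], [-3.03, 3.03]. Speed limits (rad/s): [2.39, 2.39, 3.01, 3.14, 3.14, 3.14].

INTERFACE

Orientations are given as a unit quaternion [x, y, z, w].
In Python, from plant import status, eyes, r gives the robot as it stands.
- The arm moves only by the shell command python3 -m crank 'ROWS'. ROWS is JSON, a list of rows, each an object of numbers: "rx", "ry", "rz": the turn, a rotation vector about the tool's x, y, z in rad; "tx", "ty", "tz": the shift along the tool's x, y, z in m; "fingers": the opening, from 0 (shut) to 1 (fully open). A call has 1 to 20 rows; each row shifts and turns the commanded pose from where the row before left it, along the tool's axes as they then stand; what a row does not reach is not made up. A row lasts 1/12 s, in which the tool goes at most 41.7 mm and 7.16 degrees, less where a joint would pass 70% of its speed; a pose out of reach is approached as far as the arm can. A call is refused whole if a number of a shift passes 0.0417 or a number of a turn 0.125, either way. A call with a gripper value outside its range is refused whole. The fingers move at their own pace and stop on an object; the grip force is fixed at half the most. Time passes only in rows, so rows that do not move let the fingers close. It gives the time, the measured TCP pose, the force and the opening at its end, in the units of the state.
- status.get_state(): the state, without advancing time (a new reading comes with each control period).
- eyes.grab_frame(name): name is "side" or "top" or "wrist"; returns (picture, depth): 420x560x3 uint8, red, green, blue; 420x560 float32, mm along the optical axis (not along the pixel's ray), 0 where there is no reading.
- eyes.calibration(name): a dict with "intrinsics" (3x3 intrinsics, pixels), "cam_to_world" (4x4, takes a point from camera to world coordinates). Camera axes: x right, y down, z forward; pixel columns grow to the right and rows downward; lengths in mm; the calibration is good to about 2 mm. A picture is of the moment at which its call begins: read the wrist's pose just before it. calibration takes no time and is no camera call; for the wrist camera it gives the pose at the moment of the call.
- r.sign_off(): hands the job in, once; it reports no verdict.
The state is a dict: "t": time; "qpos": joint angles; "joint_vel": joint speeds; "joint_efforts": joint torques, N m; "tool_pos": TCP position; "orientation": TCP orientation; "ft_force": force on the tool from outside, world axes, zero at the start; "torque": the same for the moment, N m; "gripper_width": finger opening in mm.
Only numpy, scipy, OpenCV 4.12 (cv2) and the standard library are available. Lean on these libraries where they do the work, as an engineer would, in place of code of your own. Each camera call takes 0.05 s, during which the arm holds its last target.

## Working session

There is one attempt and no reset: what is moved stays moved. The work goes in short steps, Python scripts to look and compute and a shell command to move; the robot and the scene stay as the last step left them, time stands still between calls to the robot, and variables do not carry over. Pictures are saved under pics/ and viewed, and the job is handed in when it is done.

```bash
ls; mkdir -p pics
python3 - <<'E'
from plant import status, eyes, r
import cv2
s=status.get_state(); print(s); print(r.grasp_offset)
for n in ["side","top","wrist"]:
    p,d=eyes.grab_frame(n); cv2.imwrite(f"pics/{n}0.png",p[:,:,::-1]); 
    import numpy as np; np.save(f"pics/{n}0_d.npy",d)
    c=eyes.calibration(n); print(n,c); np.savez(f"pics/{n}0_c.npz",**c)
E
```

```text
pics
{'t': 0.0, 'qpos': array([-1.02989533e+00,  3.59392814e-01,  1.10824710e-02, -3.38799663e-04,
       -1.22410917e+00, -2.88123156e-01]), 'joint_vel': array([-0.00108641, -0.00076455, -0.00093999,  0.00088598, -0.00140807,
       -0.00045665]), 'joint_efforts': array([-1.28905027e-03, -5.83317554e+01,  2.93408811e+01,  6.93657383e+00,
       -6.23307002e-03, -7.88872711e-06]), 'tool_pos': array([ 168.66383714, -653.04027836,  195.07222161]), 'orientation': array([-1.25995424e-01,  9.92030478e-01,  8.07010359e-04, -1.81078731e-04]), 'ft_force': array([-0.86624654,  0.1293063 ,  0.79062438]), 'torque': array([-0.01758759,  0.02731251,  0.00052459]), 'gripper_width': 85.49762207990315}
-18.700000000000003
side {'intrinsics': array([[495.50936634,   0.        , 279.73483073],
       [  0.        , 495.50936634, 214.06109283],
       [  0.        ,   0.        ,   1.        ]]), 'cam_to_world': array([[ 7.68020255e-01, -4.69123699e-01,  4.35967709e-01,
        -1.57618926e+02],
       [-6.40289188e-01, -5.76516731e-01,  5.07600448e-01,
        -6.77944297e+02],
       [ 1.32152788e-02
[... 514 characters left out ...]
  [ 2.65728697e-03, -1.71299282e-01, -9.85215456e-01,
         1.60123184e+03],
       [ 0.00000000e+00,  0.00000000e+00,  0.00000000e+00,
         1.00000000e+00]])}
wrist {'intrinsics': array([[307.29122481,   0.        , 279.94883477],
       [  0.        , 307.29122481, 216.84472095],
       [  0.        ,   0.        ,   1.        ]]), 'cam_to_world': array([[-2.50095739e-01,  9.31461421e-01,  2.64256964e-01,
         1.03071103e+02],
       [ 9.68220162e-01,  2.40218011e-01,  6.96062132e-02,
        -6.70572430e+02],
       [ 1.35621988e-03,  2.73267138e-01, -9.61937229e-01,
         3.72787811e+02],
       [ 0.00000000e+00,  0.00000000e+00,  0.00000000e+00,
         1.00000000e+00]])}
```

View pics/top0.png

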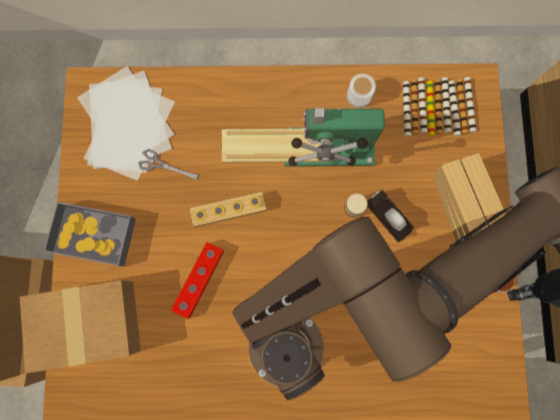

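View pics/side0.png

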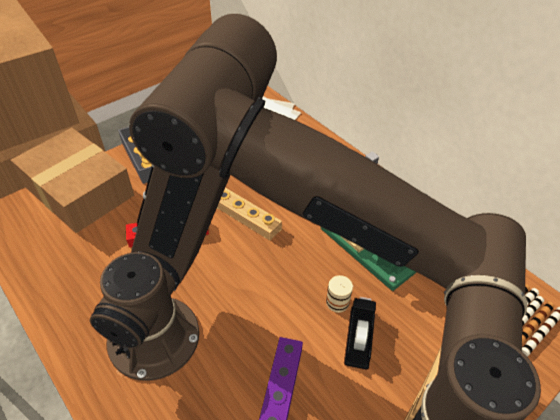

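View pics/wrist0.png

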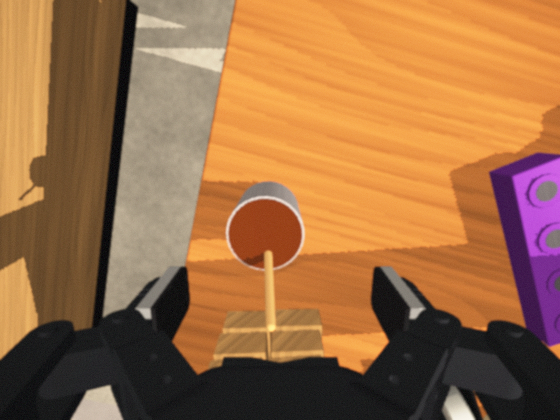

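The pale bar is at top-image pixel (228,208). The red one at (198,280) and the purple one in the side and wrist views are look-alikes to leave alone. The press is at (340,135), its jig runs left to (222,145), and the star handle at (325,150) faces the robot. Next I'll confirm the bar and find the proud cup in an enlarged crop.

```bash
cat > h.py <<'E'
import numpy as np, cv2
def pts(d,c):
    K=c["intrinsics"];T=c["cam_to_world"];v,u=np.mgrid[0:d.shape[0],0:d.shape[1]]
    P=np.stack([(u-K[0,2])/K[0,0]*d,(v-K[1,2])/K[1,1]*d,d],-1)
    return P@T[:3,:3].T+T[:3,3]
def proj(p,c):
    K=c["intrinsics"];T=c["cam_to_world"];q=T[:3,:3].T@(np.asarray(p,float)-T[:3,3]);return K[0,0]*q[0]/q[2]+K[0,2],K[1,1]*q[1]/q[2]+K[1,2]
E
python3 - <<'E'
import numpy as np,cv2
from h import *
d=np.load("pics/top0_d.npy");c=dict(np.load("pics/top0_c.npz"));P=pts(d,c)
im=cv2.imread("pics/top0.png")
a=cv2.resize(im[185:232,180:276],None,fx=8,fy=8,interpolation=cv2.INTER_CUBIC);cv2.imwrite("pics/barcrop.png",a)
a=cv2.resize(im[70:180,210:400],None,fx=4.2,fy=4.2,interpolation=cv2.INTER_CUBIC);cv2.imwrite("pics/presscrop.png",a)
R=P[185:232,180:276]
m=(R[...,2]>32)
print("heights along cups")
for u in range(190,270,4): 
    print(u,[int(P[v,u,2]) for v in range(190,230,3)])
top=R[(R[...,2]>36)&(R[...,2]<46)][:,:2].astype(np.float32)
print(cv2.minAreaRect(top),len(top))
hi=R[R[...,2]>48]; print(hi.mean(0),len(hi),hi.min(0),hi.max(0))
E
```

```text
heights along cups
190 [1, 1, -1, -3, -2, 0, 37, 44, 1, -1, -1, 0, 1, -4]
194 [0, 4, 3, -4, 0, 0, 41, 38, 47, 46, 40, 44, 37, -1]
198 [1, 2, 6, 10, 0, 4, 39, 44, 38, 48, 33, 33, 21, 2]
202 [1, -2, -7, 3, 3, 3, 41, 45, 43, 48, 40, 41, 0, 4]
206 [4, 2, 3, 0, -1, 43, 32, 41, 39, 39, 40, 38, 3, -2]
210 [-4, 3, -1, 1, -8, 43, 38, 40, 38, 44, 41, 26, 6, -4]
214 [-4, 0, 2, 0, -3, 46, 41, 44, 45, 36, 47, 14, -2, 11]
218 [-8, 0, -4, -2, 38, 41, 36, 49, 41, 42, 42, 1, -1, 3]
222 [-2, -4, 0, 0, 37, 36, 42, 43, 37, 40, 27, -5, -4, 5]
226 [5, 1, 0, 2, 37, 35, 38, 38, 42, 46, 16, -4, 2, -3]
230 [-4, -3, -1, 33, 50, 38, 38, 38, 46, 42, -1, 0, 2, 0]
234 [-3, -1, -3, 37, 43, 41, 42, 44, 39, 33, 3, 3, 8, -5]
238 [7, 4, -7, 36, 44, 40, 44, 42, 40, 12, 2, 0, -2, -1]
242 [0, 1, 8, 38, 36, 46, 41, 42, 43, -1, 1, 3, 4, -4]
246 [0, 6, 41, 41, 37, 42, 36, 36, 28, -7, 1, -1, 1, 4]
250 [2, 3, 37, 48, 59, 58, 43, 36, 25, -2, -3, -3, -2, 6]
254 [-2, 1, 55, 64, 54, 57, 41, 37, 8, 0, 0, -3, 5, 0]
258 [0, 43, 37, 57, 54, 49, 39, 40, 0, -2, 0, -4, 4, 0]
262 [3, 45, 48, 37, 42, 39, 41, 26, 1, -2, 10, 1, 4, 3]
266 [2, 2, 3, 0, -3, -1, 4, 0, 0, 3, 0, -3, 0, 5]
((435.1170349121094, 183.42295837402344), (61.69505310058594, 239.5789031982422), 12.488396644592285) 1028
[415.5082482  113.34128537 230.37610974] 176 [157.72656155   7.42691408  48.0522793 ] [ 474.2985649   298.29045877 1601.23184115]
```

Run:
```python
import numpy as np,cv2
from h import *
d=np.load("pics/top0_d.npy");c=dict(np.load("pics/top0_c.npz"));P=pts(d,c)
# jig
R=P[115:175,215:310].reshape(-1,3)
for lo,hi in((30,45),(45,56)):
    q=R[(R[:,2]>lo)&(R[:,2]<hi)]
    print(lo,hi,len(q),np.median(q[:,2]),cv2.minAreaRect(q[:,:2].astype(np.float32)), q.min(0),q.max(0))
# head top
H=P[90:175,290:400].reshape(-1,3)
q=H[(H[:,2]>278)&(H[:,2]<295)];print("head",len(q),cv2.minAreaRect(q[:,:2].astype(np.float32)),q.min(0),q.max(0))
q=H[(H[:,2]>325)];print("ram/high",len(q),q.mean(0),q.min(0),q.max(0))
q=H[(H[:,2]>22)&(H[:,2]<34)];print("base",len(q),q.min(0),q.max(0))
for v in range(140,172,3): print(v,[int(P[v,u,2]) for u in range(284,376,4)])
```

```text
30 45 1784 40.25352255609096 ((644.9080200195312, 60.46448516845703), (287.4391784667969, 127.50695037841797), 89.36499786376953) [579.67627    -83.33101736  30.00823944] [707.77301892 203.6012201   44.99122571]
45 56 778 48.52848674810775 ((643.856201171875, 62.93335723876953), (109.23770141601562, 277.305908203125), 0.5108627080917358) [589.45284165 -75.96880917  45.00012183] [699.0736362  201.58215506  55.97486459]
head 1527 ((613.7491455078125, -171.59036254882812), (219.7686004638672, 123.0086898803711), 89.31642150878906) [ 553.26368528 -281.70680857  278.01146269] [676.54978368 -61.74403795 294.28827546]
ram/high 306 [525.46929754 -91.66755151 511.03113169] [ 157.72656155 -222.8288986   325.03299269] [ 657.45110642    7.42691408 1601.23184115]
base 505 [ 577.85639148 -300.02791934   22.16850256] [835.11473586 -25.31507815  33.97631779]
140 [41, 41, 334, 344, 334, 35, 120, 130, 235, 242, 249, 242, 242, 35, 28, 50, 141, 181, 180, 335, 333, 181, 186]
143 [44, 34, 334, 340, 333, 308, 37, 126, 122, 39, 244, 248, 35, 29, 30, 51, 130, 156, 316, 327, 337, 152, 151]
146 [42, 38, 331, 3
[... 197 characters left out ...]
, 119, 29]
152 [40, 44, 38, 46, 41, 41, 39, 38, 270, 259, 263, 257, 254, 264, 26, 34, 61, 96, 115, 117, 116, 105, 31]
155 [52, 46, 55, 45, 55, 52, 196, 209, 229, 259, 260, 256, 254, 209, 38, 35, 30, 78, 85, 81, 80, 26, 25]
158 [39, 43, 164, 171, 182, 191, 200, 200, 38, 245, 247, 241, 237, 207, 192, 177, 163, 157, 52, 45, 51, 38, 34]
161 [43, 158, 163, 170, 170, 37, 43, 41, 39, 31, 228, 225, 18, 26, 32, 166, 162, 152, 33, 29, 32, 34, 27]
164 [23, 32, 161, 151, 26, 34, 25, 31, 31, 27, 25, 33, 33, 23, 26, 28, 148, 148, 31, 33, 28, 29, 21]
167 [-1, 0, 2, 0, 3, 5, 0, 1, 1, 6, 3, 1, 2, -1, 0, 0, 2, 0, 5, -3, -10, -1, -3]
170 [2, 7, -6, -2, 7, 4, 2, 1, 2, 5, 1, 0, 5, 3, 2, 1, 0, -2, 0, 5, 6, 0, -6]
```

View pics/barcrop.png

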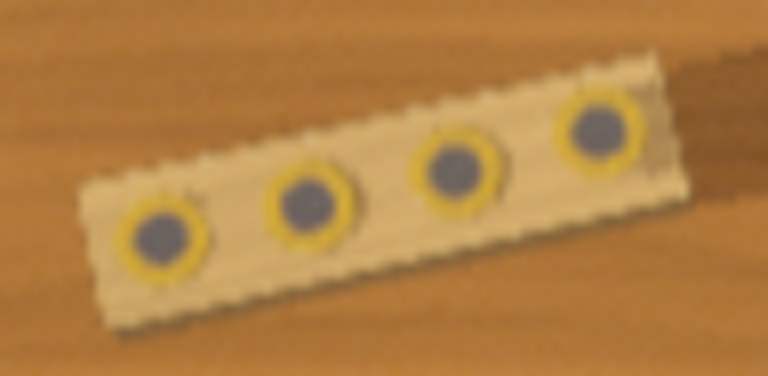

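View pics/presscrop.png

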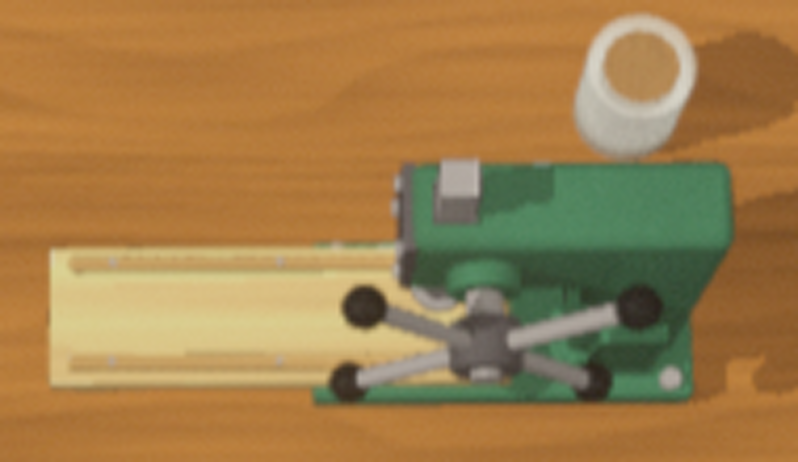

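The crop confirms it: the pale bar with four brass cups. The cup at its right end, pixel (255,201), stands about 14 mm higher than the others and is shifted by parallax, so it's the proud one. The star handle forms an X, with knobs near (297,143), (362,143), (293,161) and (352,161). I'll compute the poses from these pixels.

```bash
cat >> h.py <<'E'
def ray(u,v,c,z):
    K=c["intrinsics"];T=c["cam_to_world"];d=T[:3,:3]@np.array([(u-K[0,2])/K[0,0],(v-K[1,2])/K[1,1],1.]);o=T[:3,3];return o+d*(z-o[2])/d[2]
def rayx(u,v,c,x):
    K=c["intrinsics"];T=c["cam_to_world"];d=T[:3,:3]@np.array([(u-K[0,2])/K[0,0],(v-K[1,2])/K[1,1],1.]);o=T[:3,3];return o+d*(x-o[0])/d[0]
E
python3 - <<'E'
from h import *
c=dict(np.load("pics/top0_c.npz"))
b=[ray(u/8+180-.4,v/8+185-.4,c,43)[:2] for u,v in((162,239),(308,205),(455,172))]+[ray(599/8+180-.4,131/8+185-.4,c,57)[:2]]
print(np.round(b,1)); b=np.array(b); d=b[2]-b[0];print(np.linalg.norm(d),np.degrees(np.arctan2(d[1],d[0])),(b[1]+b[2])/2,b[3]-b[2])
f=lambda u,v,z:np.round(ray(u/4.2+210-.4,v/4.2+70-.4,c,z)[:2],1)
print("jig end",f(50,248,40),f(50,387,40))
print("strips top edge/bot", f(72,258,50),f(72,271,50),f(72,357,50),f(72,369,50), "right", f(340,258,50),f(340,369,50),f(340,357,50))
print("head top",f(412,165,285),f(730,165,285),f(735,255,285))
print("knobs(x,z at y?)")
for n,u,v in(("FU",365,307),("FL",348,382),("BU",638,306),("BL",592,380),("hub",486,345)): print(n,np.round(rayx(u/4.2+210-.4,v/4.2+70-.4,c,559),0))
E
```

```text
[[417.6 271. ]
 [430.6 212.8]
 [443.4 154. ]
 [456.7  95.4]]
119.86696982837829 -77.57246240856269 [437.00061176 183.38077227] [ 13.33060583 -58.60675708]
jig end [704.8 204.7] [591.8 203.7]
strips top edge/bot [693.  186.2] [682.4 186.1] [612.9 185.6] [603.2 185.6] right [690.5 -23.2] [600.7 -21.9] [610.4 -22. ]
head top [674.1 -67.7] [ 671.6 -280.5] [ 608.7 -280.9]
knobs(x,z at y?)
FU [559. -33. 338.]
FL [559. -25. 162.]
BU [ 559. -207.  333.]
BL [ 559. -201.  160.]
hub [ 559. -117.  251.]
```

```bash
python3 -m crank '[{"tx":-0.0239,"ty":0.0255},{"tx":-0.0239,"ty":0.0255},{"tx":-0.0239,"ty":0.0255},{"tx":-0.0239,"ty":0.0255},{"tx":-0.0239,"ty":0.0255},{"tx":-0.0239,"ty":0.0255},{"tx":-0.0239,"ty":0.0255},{"tx":-0.0239,"ty":0.0255},{"tx":-0.0239,"ty":0.0255},{"tx":-0.0239,"ty":0.0255},{"tx":-0.0239,"ty":0.0255},{"tx":-0.0239,"ty":0.0255},{"tx":-0.0239,"ty":0.0255},{"tx":-0.0239,"ty":0.0255},{"tx":-0.0239,"ty":0.0255},{"tx":-0.0239,"ty":0.0255},{"tx":-0.0239,"ty":0.0255},{"tx":-0.0239,"ty":0.0255}]'; python3 -c "
from plant import status
print(status.get_state()['qpos'])"
```

```text
[-1.02989982e+00  3.59225193e-01  1.12518386e-02 -2.00823325e-04
 -1.22408396e+00 -2.88100728e-01]invalid input at $[0]: expected keys rx, ry, rz, tx, ty, tz, fingers
```

```bash
python3 -m crank '[{"rx":0,"ry":0,"rz":0,"tx":-0.0239,"ty":0.0255,"tz":0,"fingers":1},{"rx":0,"ry":0,"rz":0,"tx":-0.0239,"ty":0.0255,"tz":0,"fingers":1},{"rx":0,"ry":0,"rz":0,"tx":-0.0239,"ty":0.0255,"tz":0,"fingers":1},{"rx":0,"ry":0,"rz":0,"tx":-0.0239,"ty":0.0255,"tz":0,"fingers":1},{"rx":0,"ry":0,"rz":0,"tx":-0.0239,"ty":0.0255,"tz":0,"fingers":1},{"rx":0,"ry":0,"rz":0,"tx":-0.0239,"ty":0.0255,"tz":0,"fingers":1},{"rx":0,"ry":0,"rz":0,"tx":-0.0239,"ty":0.0255,"tz":0,"fingers":1},{"rx":0,"ry":0,"rz":0,"tx":-0.0239,"ty":0.0255,"tz":0,"fingers":1},{"rx":0,"ry":0,"rz":0,"tx":-0.0239,"ty":0.0255,"tz":0,"fingers":1},{"rx":0,"ry":0,"rz":0,"tx":-0.0239,"ty":0.0255,"tz":0,"fingers":1},{"rx":0,"ry":0,"rz":0,"tx":-0.0239,"ty":0.0255,"tz":0,"fingers":1},{"rx":0,"ry":0,"rz":0,"tx":-0.0239,"ty":0.0255,"tz":0,"fingers":1},{"rx":0,"ry":0,"rz":0,"tx":-0.0239,"ty":0.0255,"tz":0,"fingers":1},{"rx":0,"ry":0,"rz":0,"tx":-0.0239,"ty":0.0255,"tz":0,"fingers":1},{"rx":0,"ry":0,"rz":0,"tx":-0.0239,"ty":0.0255,"tz":0,"fingers":1},{"rx":0,"ry":0,"rz":0,"tx":-0.0239,"ty":0.0255,"tz":0,"fingers":1},{"rx":0,"ry":0,"rz":0,"tx":-0.0239,"ty":0.0255,"tz":0,"fingers":1},{"rx":0,"ry":0,"rz":0,"tx":-0.0239,"ty":0.0255,"tz":0,"fingers":1}]'; python3 -c "
from plant import status
print(status.get_state()['qpos'])"
```

```text
t: 1.65
tool_pos: [470.9, -99.7, 196.1]
orientation: [-0.126, 0.992, 0.0, 0.0]
ft_force: [0.3, -0.5, 0.2]
gripper_width: 85.3
[ 2.01052413e-01  3.47208447e-02 -4.00100224e-01 -9.35168946e-05
 -1.13562271e+00 -1.51876573e+00]
```

```bash
python3 -m crank '[{"rx":0,"ry":0,"rz":0,"tx":-0.0044,"ty":0.0375,"tz":0.005,"fingers":1},{"rx":0,"ry":0,"rz":0,"tx":-0.0044,"ty":0.0375,"tz":0.005,"fingers":1},{"rx":0,"ry":0,"rz":0,"tx":-0.0044,"ty":0.0375,"tz":0.005,"fingers":1},{"rx":0,"ry":0,"rz":0,"tx":-0.0044,"ty":0.0375,"tz":0.005,"fingers":1},{"rx":0,"ry":0,"rz":0,"tx":-0.0044,"ty":0.0375,"tz":0.005,"fingers":1},{"rx":0,"ry":0,"rz":0,"tx":-0.0044,"ty":0.0375,"tz":0.005,"fingers":1},{"rx":0,"ry":0,"rz":0,"tx":-0.0044,"ty":0.0375,"tz":0.005,"fingers":1},{"rx":0,"ry":0,"rz":0,"tx":-0.0044,"ty":0.0375,"tz":0.005,"fingers":1},{"rx":0,"ry":0,"rz":0,"tx":-0.0044,"ty":0.0375,"tz":0.005,"fingers":1}]'
python3 -m crank '[{"rx":0,"ry":0,"rz":-0.118,"tx":0,"ty":0,"tz":0,"fingers":1},{"rx":0,"ry":0,"rz":-0.118,"tx":0,"ty":0,"tz":0,"fingers":1},{"rx":0,"ry":0,"rz":-0.118,"tx":0,"ty":0,"tz":0,"fingers":1},{"rx":0,"ry":0,"rz":-0.118,"tx":0,"ty":0,"tz":0,"fingers":1},{"rx":0,"ry":0,"rz":-0.118,"tx":0,"ty":0,"tz":0,"fingers":1},{"rx":0,"ry":0,"rz":-0.118,"tx":0,"ty":0,"tz":0,"fingers":1},{"rx":0,"ry":0,"rz":-0.118,"tx":0,"ty":0,"tz":0,"fingers":1},{"rx":0,"ry":0,"rz":-0.118,"tx":0,"ty":0,"tz":0,"fingers":1},{"rx":0,"ry":0,"rz":-0.118,"tx":0,"ty":0,"tz":0,"fingers":1},{"rx":0,"ry":0,"rz":-0.118,"tx":0,"ty":0,"tz":0,"fingers":1},{"rx":0,"ry":0,"rz":-0.118,"tx":0,"ty":0,"tz":0,"fingers":1},{"rx":0,"ry":0,"rz":-0.118,"tx":0,"ty":0,"tz":0,"fingers":1},{"rx":0,"ry":0,"rz":-0.118,"tx":0,"ty":0,"tz":0,"fingers":1}]'
cat >> h.py <<'E'
from scipy.spatial.transform import Rotation as Ro
def snap(n,tag,views=("rgb",)):
    from plant import status,eyes
    c=eyes.calibration(n);p,d=eyes.grab_frame(n);cv2.imwrite(f"pics/{n}{tag}.png",p[:,:,::-1]);np.save(f"pics/{n}{tag}_d.npy",d);np.savez(f"pics/{n}{tag}_c.npz",**c);return p,d,c
def st():
    from plant import status
    s=status.get_state();R=Ro.from_quat(s["orientation"]).as_matrix()
    print("t",round(s["t"],2),"pos",np.round(s["tool_pos"],1),"yaw",round(np.degrees(np.arctan2(R[1,0],R[0,0])),2),"z",np.round(R[:,2],3),"q",np.round(s["qpos"],2),"F",np.round(s["ft_force"],1),"w",round(s["gripper_width"],1));return s,R
def go(tgt,R=None):
    "shift in tool axes (mm) to tgt"
    s,R=st();print("tool shift mm",np.round(R.T@(np.asarray(tgt)-s["tool_pos"]),1))
E
python3 -c "
from h import *
st();snap('wrist','1')"
```

```text
t: 2.4
tool_pos: [423.6, 237.0, 150.9]
orientation: [-0.126, 0.992, 0.0, 0.0]
ft_force: [1.8, 0.6, 0.5]
gripper_width: 85.5
t: 3.48
tool_pos: [424.3, 235.0, 150.9]
orientation: [0.781, -0.625, -0.0, 0.0]
ft_force: [-0.1, -0.1, -0.3]
gripper_width: 85.3
t 3.48 pos [424.3 235.  150.9] yaw -77.3 z [-0. -0. -1.] q [ 0.91  0.08 -0.46 -0.   -1.03 -0.69] F [-0.1 -0.1 -0.3] w 85.3
```

View pics/wrist1.png

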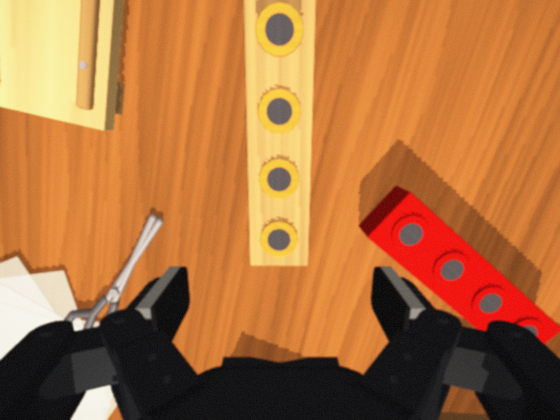

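The wrist view shows the bar aligned with the tool, with its cups in column 279 at rows 28 (proud), 110, 180 and 240. The scissors are off to the left, tip at (155,215), and the red look-alike is on the right, clear of the fingers.

Run:
```python
from h import *
c=dict(np.load("pics/wrist1_c.npz"))
b=[ray(279,v,c,43)[:2] for v in(240,180,110.5)]+[ray(279.5,28.5,c,57)[:2]]
print(np.round(b,1));d=b[2]-b[0];print(np.linalg.norm(d),np.degrees(np.arctan2(*d[::-1])),(b[1]+b[2])/2)
d=d/np.linalg.norm(d);C=(b[1]+b[2])/2
go(list(C-55*d)+[8])
```

```text
[[418.8 270. ]
 [431.8 212. ]
 [445.3 152.1]
 [458.   93.5]]
120.92648505681899 -77.33804611569958 [438.54106848 182.01219006]
t 3.53 pos [424.3 235.  150.9] yaw -76.8 z [-0. -0. -1.] q [ 0.91  0.08 -0.46 -0.   -1.03 -0.68] F [-0.  -0.5 -0.1] w 85.5
tool shift mm [-1.000e-01 -2.300e+00  1.429e+02]
```

```bash
python3 -m crank '[{"rx":0,"ry":0,"rz":0.01,"tx":0,"ty":-0.002,"tz":0.03,"fingers":1},{"rx":0,"ry":0,"rz":0,"tx":0,"ty":0,"tz":0.035,"fingers":1},{"rx":0,"ry":0,"rz":0,"tx":0,"ty":0,"tz":0.035,"fingers":1},{"rx":0,"ry":0,"rz":0,"tx":0,"ty":0,"tz":0.028,"fingers":1},{"rx":0,"ry":0,"rz":0,"tx":0,"ty":0,"tz":0.015,"fingers":1},{"rx":0,"ry":0,"rz":0,"tx":0,"ty":0,"tz":0,"fingers":0},{"rx":0,"ry":0,"rz":0,"tx":0,"ty":0,"tz":0,"fingers":0},{"rx":0,"ry":0,"rz":0,"tx":0,"ty":0,"tz":0,"fingers":0},{"rx":0,"ry":0,"rz":0,"tx":0,"ty":0,"tz":0,"fingers":0},{"rx":0,"ry":0,"rz":0,"tx":0,"ty":0,"tz":0,"fingers":0},{"rx":0,"ry":0,"rz":0,"tx":0,"ty":0,"tz":0,"fingers":0}]'; python3 -c "
from h import *
st()"
```

```text
t: 4.45
tool_pos: [426.9, 236.2, 9.1]
orientation: [0.776, -0.631, -0.0, -0.001]
ft_force: [-0.1, 0.2, -1.0]
gripper_width: 12.4
t 4.45 pos [426.9 236.2   9.1] yaw -78.22 z [ 0.001  0.002 -1.   ] q [ 0.91  0.27 -0.63  0.   -0.67 -0.7 ] F [-0.1  0.2 -1. ] w 12.4
```

```bash
python3 -c "
from h import *
st();snap('wrist','2');snap('top','2');st()"
```

```text
t 4.45 pos [426.9 236.2   9.1] yaw -78.22 z [ 0.001  0.002 -1.   ] q [ 0.91  0.27 -0.63  0.   -0.67 -0.7 ] F [-0.1  0.2 -1. ] w 12.4
t 4.55 pos [426.7 235.9   8.7] yaw -78.21 z [ 0.001  0.001 -1.   ] q [ 0.91  0.27 -0.63  0.   -0.67 -0.7 ] F [-0.  -0.   0.5] w 0.2
```

View pics/wrist2.png

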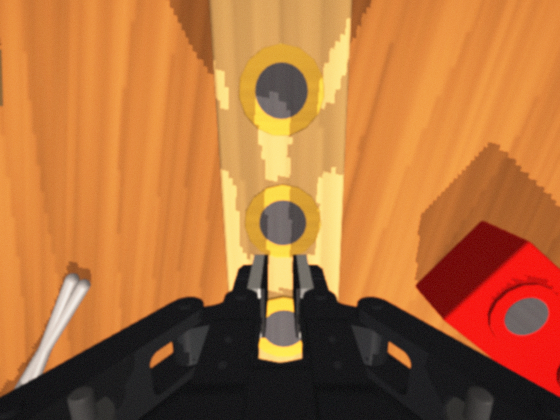

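View pics/top2.png

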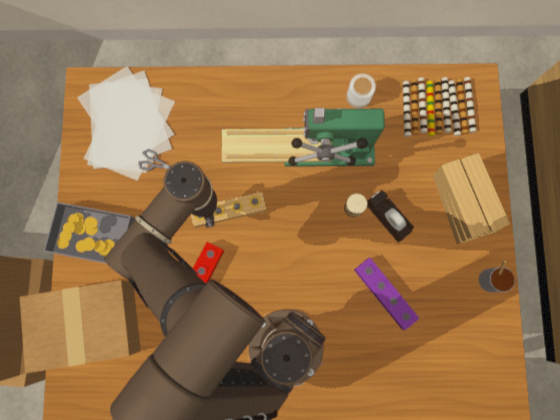

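```bash
python3 -c "
from h import *
c=dict(np.load('pics/wrist2_c.npz'));d=np.load('pics/wrist2_d.npy');P=pts(d,c)
print('cam',c['cam_to_world'][:3,3])
for u,v in((283,90),(283,222),(283,165),(283,262),(258,270),(303,270),(258,300),(303,300),(240,300),(326,300),(280,328),(278,350),(235,200),(332,200)): print(u,v,np.round(P[v,u]),d[v,u])
print(proj([426.7,236,9],c),proj([426.7,236,40],c))
c=dict(np.load('pics/top2_c.npz'));print(proj([426.7,236,9],c))
im=cv2.imread('pics/wrist2.png');cv2.imwrite('pics/w2c.png',cv2.resize(im[230:400,180:380],None,fx=4,fy=3.5,interpolation=cv2.INTER_CUBIC))
im=cv2.imread('pics/top2.png');cv2.imwrite('pics/t2c.png',cv2.resize(im[185:240,160:280],None,fx=6,fy=6,interpolation=cv2.INTER_CUBIC))
"
```

```text
cam [442.2572382  168.14279246 186.47516872]
283 90 [445. 152.  43.] 133.75804
283 222 [432. 211.  42.] 150.89503
283 165 [438. 184.  39.] 146.07944
283 262 [427. 233.  39.] 159.74167
258 270 [440. 227.  66.] 131.94485
303 270 [421. 224.  65.] 132.93349
258 300 [438. 231.  83.] 116.90198
303 300 [423. 223.  91.] 107.79669
240 300 [444. 227.  91.] 107.19894
326 300 [415. 221.  92.] 106.96082
280 328 [421. 269.  44.] 165.81247
278 350 [419. 284.  42.] 171.11998
235 200 [457. 205.  40.] 150.5327
332 200 [411. 196.  39.] 151.06755
(np.float64(282.6137650003168), np.float64(246.21556473000507)) (np.float64(283.0144834138863), np.float64(268.05802317926623))
(np.float64(212.3417229794109), np.float64(213.27599344276172))
```

View pics/w2c.png

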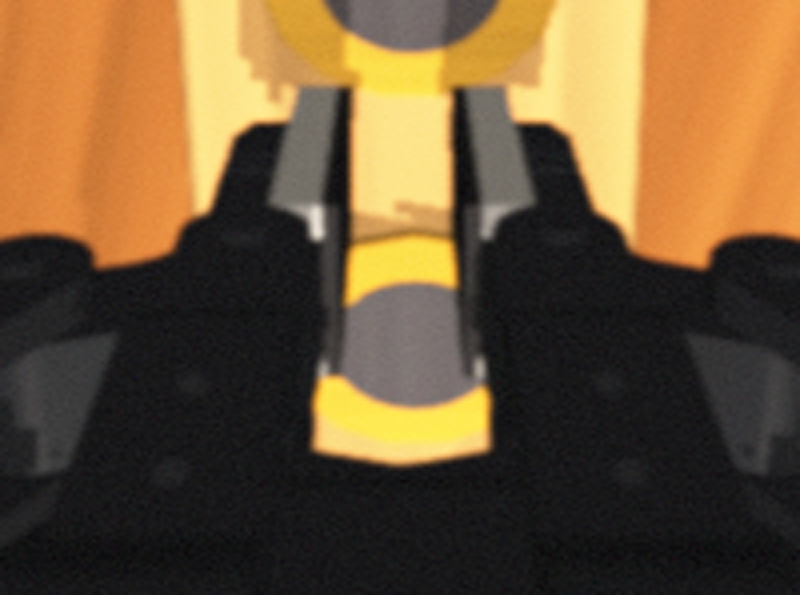

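View pics/t2c.png

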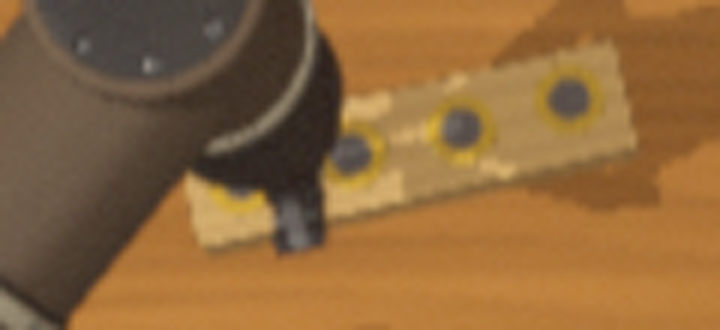

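```bash
python3 -c "
from h import *
s,R=st();p,d,c=snap('wrist','3');P=pts(d,c)
for v in range(230,310,8): print(v,[tuple(int(x) for x in P[v,u]-s['tool_pos']) for u in range(256,312,8)])
cv2.imwrite('pics/w3c.png',cv2.resize(p[220:400,180:380,::-1],None,fx=4,fy=3.3,interpolation=cv2.INTER_CUBIC))
"
```

```text
t 4.55 pos [426.7 235.9   8.7] yaw -78.21 z [ 0.001  0.001 -1.   ] q [ 0.91  0.27 -0.63  0.   -0.67 -0.7 ] F [-0.  -0.   0.5] w 0.2
230 [(17, -18, 33), (13, -19, 33), (9, -20, 35), (5, -21, 34), (2, -22, 34), (-1, -22, 34), (-5, -23, 32)]
238 [(16, -14, 33), (12, -15, 33), (8, -16, 34), (5, -17, 34), (1, -17, 34), (-2, -18, 34), (-6, -19, 34)]
246 [(15, -10, 34), (11, -11, 33), (8, -12, 34), (4, -12, 33), (0, -13, 34), (-3, -14, 32), (-7, -15, 33)]
254 [(15, -5, 31), (11, -5, 30), (7, -9, 38), (3, -10, 38), (0, -11, 37), (-4, -10, 34), (-9, -10, 31)]
262 [(14, 0, 30), (10, 0, 29), (7, -10, 48), (3, -11, 48), (0, -11, 48), (-6, -4, 30), (-10, -5, 30)]
270 [(13, -4, 48), (10, -9, 57), (7, -10, 56), (3, -10, 55), (0, -11, 55), (-4, -7, 46), (-7, -9, 48)]
278 [(13, -4, 55), (10, -9, 63), (6, -9, 63), (3, -10, 63), (0, -11, 64), (-4, -8, 55), (-7, -8, 55)]
286 [(12, -4, 63), (9, -9, 70), (6, -9, 70), (3, -10, 70), (0, -11, 70), (-2, -12, 71), (-6, -9, 64)]
294 [(12, -11, 80), (9, -10, 78), (6, -11, 77), (3, -8, 72), (1, -12, 78), (-1, -13, 80), (-4, -14, 80)]
302 [(11, -10, 84), (9, -11, 84), (6, -11, 84), (2, -5, 73), (1, -12, 84), (-1, -12, 82), (-4, -13, 83)]
```

View pics/w3c.png

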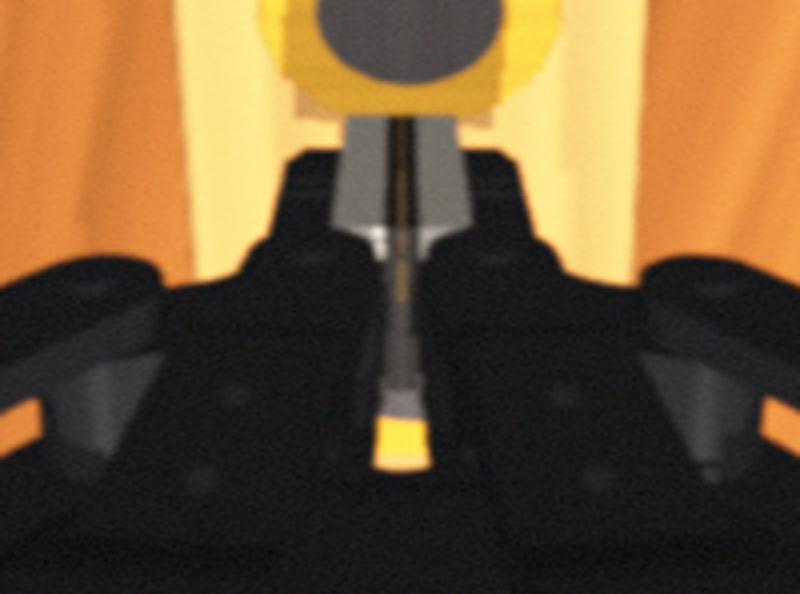

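The fingers have shut to 0.2 mm with no force reading, and they seem to pass through the bar (z≈48 just above its top, TCP at z=9). The bar hasn't moved. I'll open in place and test what the fingers really touch.

```bash
python3 -m crank '[{"rx":0,"ry":0,"rz":0,"tx":0,"ty":0,"tz":0,"fingers":1},{"rx":0,"ry":0,"rz":0,"tx":0,"ty":0,"tz":0,"fingers":1},{"rx":0,"ry":0,"rz":0,"tx":0,"ty":0,"tz":0,"fingers":1},{"rx":0,"ry":0,"rz":0,"tx":0,"ty":0,"tz":0,"fingers":1}]'; python3 -c "
from h import *
s,R=st();p,d,c=snap('wrist','4');P=pts(d,c);st()
"
```

```text
t: 4.93
tool_pos: [426.4, 235.6, 8.0]
orientation: [0.776, -0.631, 0.0, 0.0]
ft_force: [-1.0, -0.9, -0.4]
gripper_width: 48.0
t 4.93 pos [426.4 235.6   8. ] yaw -78.2 z [-0. -0. -1.] q [ 0.91  0.27 -0.63  0.   -0.67 -0.7 ] F [-1.  -0.9 -0.4] w 48.0
t 4.98 pos [426.4 235.6   8. ] yaw -78.2 z [-0. -0. -1.] q [ 0.91  0.27 -0.63  0.   -0.67 -0.7 ] F [0.7 0.5 0.1] w 55.3
```

View pics/wrist4.png

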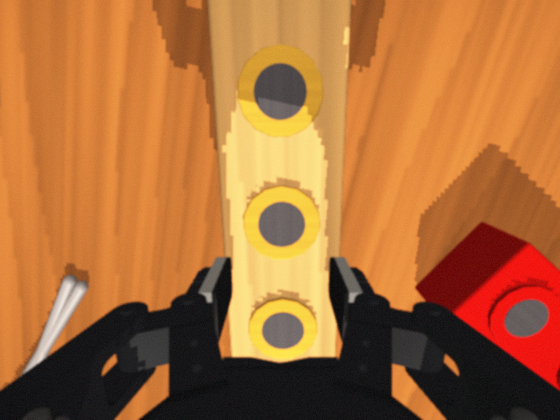

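```bash
python3 -c "
from h import *
for k,tcp in((1,(424.3,235,150.9)),(4,(426.4,235.6,8.0))):
  c=dict(np.load(f'pics/wrist{k}_c.npz'));d=np.load(f'pics/wrist{k}_d.npy');P=pts(d,c)-np.array(tcp)
  a=np.radians(-77.5);ax=np.array([np.cos(a),np.sin(a)])
  for v in range(256,330,6): print(k,v,[(int(P[v,u,:2]@ax),int(P[v,u,0]*ax[1]-P[v,u,1]*ax[0]),int(P[v,u,2])) for u in ((150,160,170,180,186,375,382,390) if k==1 else (205,212,218,224,229,330,335,342))])
"
```

```text
1 256 [(-71, -151, -151), (-71, -139, -151), (-71, -128, -151), (-71, -116, -151), (-71, -109, -151), (-70, 108, -151), (-71, 117, -152), (-53, 110, -111)]
1 262 [(-78, -151, -151), (-79, -140, -152), (-78, -128, -151), (-78, -116, -150), (-79, -110, -151), (-77, 109, -150), (-78, 117, -151), (-77, 126, -151)]
1 268 [(-86, -152, -151), (-86, -140, -150), (10, -49, 53), (11, -44, 55), (8, -44, 49), (10, 40, 52), (11, 43, 54), (11, 46, 54)]
1 274 [(-93, -153, -150), (-94, -142, -151), (10, -47, 59), (9, -44, 57), (6, -44, 50), (7, 41, 52), (11, 41, 59), (11, 44, 60)]
1 280 [(7, -57, 58), (11, -49, 66), (10, -45, 65), (7, -44, 58), (3, -44, 50), (5, 40, 53), (9, 40, 61), (11, 42, 65)]
1 286 [(7, -55, 63), (10, -48, 69), (10, -44, 69), (4, -44, 58), (1, -44, 51), (2, 40, 54), (6, 41, 61), (11, 41, 70)]
1 292 [(10, -50, 74), (10, -46, 74), (8, -44, 70), (1, -44, 58), (-2, -44, 51), (0, 40, 54), (4, 40, 63), (9, 40, 72)]
1 298 [(11, -48, 79), (11, -44, 79), (5, -44, 70), (0, -44, 60), (-4, -44, 53), (-2, 40, 55), (2, 41, 63), (7, 40, 72)]
1 304 [(11, -46, 83), (10, -43, 81), (3, -44, 71), 
[... 1486 characters left out ...]
, (0, -25, 59), (-7, -25, 47), (-8, 22, 46), (-1, 22, 58), (6, 22, 72)]
4 304 [(12, -26, 85), (6, -26, 75), (4, -25, 71), (-2, -25, 60), (-10, -25, 47), (-11, 22, 47), (-3, 22, 59), (4, 22, 72)]
4 310 [(12, -26, 87), (3, -27, 74), (1, -25, 71), (-5, -25, 60), (-24, -29, 31), (-24, 25, 31), (-6, 22, 59), (2, 22, 73)]
4 316 [(12, -25, 91), (1, -27, 74), (0, -25, 72), (-7, -25, 61), (-28, -29, 30), (-28, 25, 30), (-8, 22, 61), (0, 22, 72)]
4 322 [(17, -22, 101), (17, -20, 101), (-2, -25, 73), (-58, -40, -7), (-32, -29, 30), (-31, 25, 32), (-31, 28, 32), (-2, 22, 74)]
4 328 [(17, -21, 104), (18, -19, 105), (-5, -25, 72), (-63, -41, -8), (-36, -30, 30), (-36, 25, 31), (-36, 28, 30), (-4, 22, 74)]
```

The depth image explains it. The real finger tips are about 35 mm behind the reported TCP when shut, and about 48 mm behind when open. They closed just above the bar's top, so I'll apply that offset from here on and descend a further 36 mm.

```bash
python3 -m crank '[{"rx":0,"ry":0,"rz":-0.013,"tx":0,"ty":0,"tz":0,"fingers":1},{"rx":0,"ry":0,"rz":0,"tx":0,"ty":0,"tz":0,"fingers":1},{"rx":0,"ry":0,"rz":0,"tx":0,"ty":0,"tz":0.01,"fingers":1},{"rx":0,"ry":0,"rz":0,"tx":0,"ty":0,"tz":0.01,"fingers":1},{"rx":0,"ry":0,"rz":0,"tx":0,"ty":0,"tz":0.008,"fingers":1},{"rx":0,"ry":0,"rz":0,"tx":0,"ty":0,"tz":0.006,"fingers":1}]'; python3 -c "
from h import *
s,R=st()
"
```

```text
t: 5.48
tool_pos: [426.2, 235.3, -26.8]
orientation: [0.78, -0.626, -0.0, 0.0]
ft_force: [0.2, -0.1, -0.2]
gripper_width: 85.4
t 5.48 pos [426.2 235.3 -26.8] yaw -77.45 z [-0.    -0.001 -1.   ] q [ 0.91  0.33 -0.66 -0.   -0.58 -0.69] F [ 0.2 -0.1 -0.2] w 85.4
```

```bash
python3 -m crank '[{"rx":0,"ry":0,"rz":0,"tx":0,"ty":0,"tz":0,"fingers":0},{"rx":0,"ry":0,"rz":0,"tx":0,"ty":0,"tz":0,"fingers":0},{"rx":0,"ry":0,"rz":0,"tx":0,"ty":0,"tz":0,"fingers":0},{"rx":0,"ry":0,"rz":0,"tx":0,"ty":0,"tz":0,"fingers":0},{"rx":0,"ry":0,"rz":0,"tx":0,"ty":0,"tz":0,"fingers":0}]'; python3 -c "
from h import *
s,R=st();snap('wrist','5');st()
"
```

```text
t: 5.9
tool_pos: [426.4, 235.6, -25.7]
orientation: [0.78, -0.626, -0.0, -0.0]
ft_force: [-0.4, -0.3, -0.6]
gripper_width: 58.9
t 5.9 pos [426.4 235.6 -25.7] yaw -77.45 z [ 0.  0. -1.] q [ 0.91  0.32 -0.66 -0.   -0.59 -0.69] F [-0.4 -0.3 -0.6] w 58.9
t 5.95 pos [426.4 235.6 -25.7] yaw -77.45 z [ 0.  0. -1.] q [ 0.91  0.32 -0.66 -0.   -0.59 -0.69] F [-0.1  0.   1.4] w 59.2
```

View pics/wrist5.png

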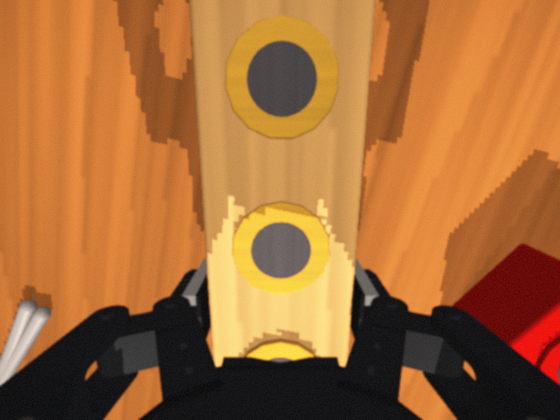

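Gripped at 59 mm and square. Now I'll lift and turn −13°, then move across in x before y, so the bar's front end stays clear of the star handle.

```bash
python3 -m crank '[{"rx":0,"ry":0,"rz":0,"tx":0,"ty":0,"tz":-0.012,"fingers":0},{"rx":0,"ry":0,"rz":0.02,"tx":0,"ty":0,"tz":-0.018,"fingers":0},{"rx":0,"ry":0,"rz":0.05,"tx":0,"ty":0,"tz":-0.02,"fingers":0},{"rx":0,"ry":0,"rz":0.06,"tx":0,"ty":0,"tz":-0.02,"fingers":0},{"rx":0,"ry":0,"rz":0.06,"tx":0,"ty":0,"tz":-0.015,"fingers":0},{"rx":0,"ry":0,"rz":0.04,"tx":0,"ty":0,"tz":0,"fingers":0},{"rx":0,"ry":0,"rz":0,"tx":0,"ty":-0.01,"tz":0,"fingers":0},{"rx":0,"ry":0,"rz":0,"tx":0,"ty":-0.02,"tz":0,"fingers":0},{"rx":0,"ry":0,"rz":0,"tx":0,"ty":-0.03,"tz":0,"fingers":0},{"rx":0,"ry":0,"rz":0,"tx":0,"ty":-0.034,"tz":0,"fingers":0},{"rx":0,"ry":0,"rz":0,"tx":0,"ty":-0.034,"tz":0,"fingers":0},{"rx":0,"ry":0,"rz":0,"tx":0,"ty":-0.034,"tz":0,"fingers":0},{"rx":0,"ry":0,"rz":0,"tx":0,"ty":-0.03,"tz":0,"fingers":0},{"rx":0,"ry":0,"rz":0,"tx":0,"ty":-0.02,"tz":0,"fingers":0},{"rx":0,"ry":0,"rz":0,"tx":0,"ty":-0.008,"tz":0,"fingers":0},{"rx":0,"ry":0,"rz":0,"tx":0,"ty":0,"tz":0,"fingers":0}]'; python3 -c "
from h import *
go([647.5,119,60]);snap('wrist','6');snap('side','6')
"
```

```text
t: 7.28
tool_pos: [647.8, 232.1, 56.8]
orientation: [-0.703, 0.711, 0.0, -0.001]
ft_force: [-0.2, -0.4, -4.4]
gripper_width: 58.8
t 7.28 pos [647.8 232.1  56.8] yaw -90.68 z [-0.002 -0.001 -1.   ] q [ 0.63  0.49 -0.12 -0.   -0.96 -0.64] F [-0.2 -0.4 -4.4] w 58.8
tool shift mm [113.1  -1.1  -3.1]
```

View pics/wrist6.png

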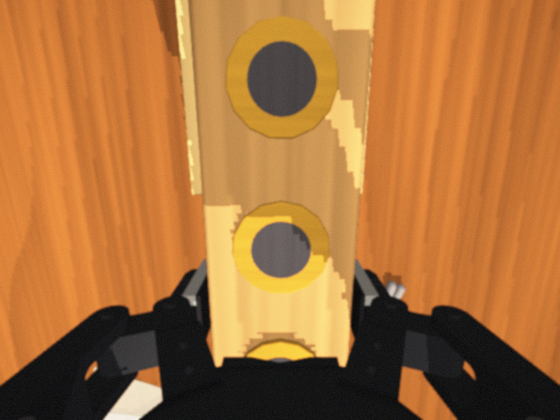

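View pics/side6.png

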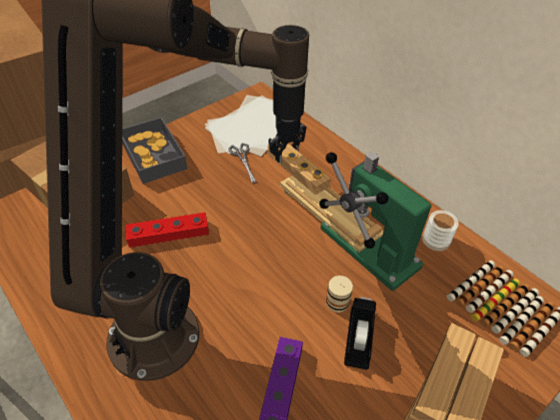

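The cups are unchanged in the wrist view (rows 78 and 250), so nothing has slipped. The jig's edges show evenly on both sides of the bar. In the side view the bar lines up with the jig at (310,195).

```bash
python3 -m crank '[{"rx":0,"ry":0,"rz":0,"tx":0.01,"ty":-0.001,"tz":0,"fingers":0},{"rx":0,"ry":0,"rz":0,"tx":0.02,"ty":0,"tz":0,"fingers":0},{"rx":0,"ry":0,"rz":0,"tx":0.027,"ty":0,"tz":0,"fingers":0},{"rx":0,"ry":0,"rz":0,"tx":0.027,"ty":0,"tz":0,"fingers":0},{"rx":0,"ry":0,"rz":0,"tx":0.02,"ty":0,"tz":0,"fingers":0},{"rx":0,"ry":0,"rz":0,"tx":0.009,"ty":0,"tz":0.008,"fingers":0},{"rx":0,"ry":0,"rz":0,"tx":0,"ty":0,"tz":0.01,"fingers":0},{"rx":0,"ry":0,"rz":0,"tx":0,"ty":0,"tz":0.008,"fingers":0},{"rx":0,"ry":0,"rz":0,"tx":0,"ty":0,"tz":0,"fingers":0}]'; python3 -c "
from h import *
s,R=st();p,d,c=snap('wrist','7');p2,d2,c2=snap('top','7')
cv2.imwrite('pics/t7c.png',cv2.resize(p2[100:190,200:360,::-1],None,fx=5,fy=5,interpolation=cv2.INTER_CUBIC))
"
```

```text
t: 8.13
tool_pos: [644.4, 119.9, 30.7]
orientation: [-0.703, 0.711, 0.001, -0.001]
ft_force: [-0.7, -0.2, -5.6]
gripper_width: 59.1
t 8.13 pos [644.4 119.9  30.7] yaw -90.64 z [-0.003 -0.001 -1.   ] q [ 0.48  0.47 -0.22 -0.   -0.88 -0.49] F [-0.7 -0.2 -5.6] w 59.1
```

View pics/wrist7.png

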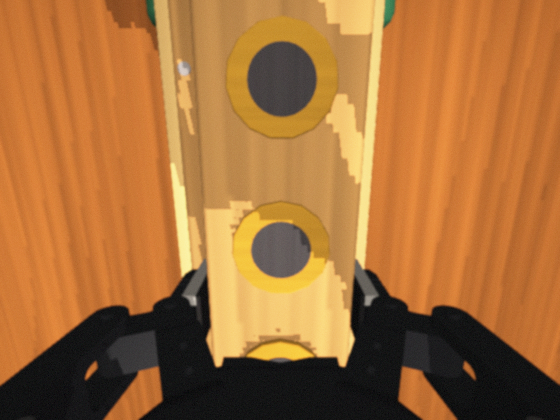

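View pics/t7c.png

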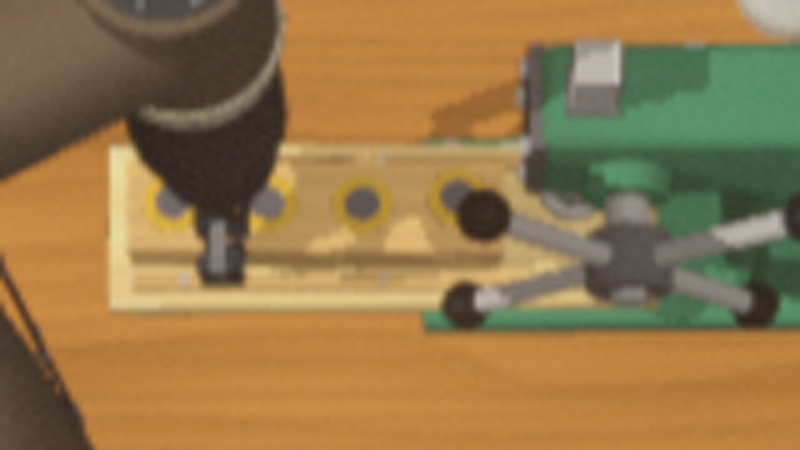

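```bash
python3 -c "
from h import *
d=np.load('pics/wrist7_d.npy');c=dict(np.load('pics/wrist7_c.npz'));P=pts(d,c)
for v in (60,110,150,200):
  row=P[v]; z=row[:,2]
  j=np.where((z>34)&(z<53))[0]; b=np.where(z>60)[0]; b=b[(b>150)&(b<400)]
  print(v,'jig cols',j.min(),j.max(),'x',row[j.max(),0].round(1),row[j.min(),0].round(1),'y',row[j.min(),1].round(),'bar',b.min(),b.max(),row[b.min(),0].round(1),row[b.max(),0].round(1),np.median(z[b]).round(1))
  print([(u,int(z[u]),int(row[u,0])) for u in list(range(160,214,4))+list(range(346,384,4))])
"
```

```text
60 jig cols 159 379 x 595.5 704.8 y 17.0 bar 193 394 674.0 645.6 98.0
[(160, 39, 704), (164, 41, 701), (168, 40, 699), (172, 40, 698), (176, 50, 693), (180, 50, 691), (184, 50, 689), (188, 49, 687), (192, 51, 685), (196, 95, 672), (200, 95, 671), (204, 94, 670), (208, 95, 668), (212, 95, 667), (346, 96, 623), (350, 96, 621), (354, 95, 620), (358, 96, 619), (362, 94, 617), (366, 95, 616), (370, 40, 599), (374, 40, 598), (378, 39, 595), (382, 1, 581)]
110 jig cols 165 375 x 595.9 704.8 y 40.0 bar 196 365 674.6 615.5 97.7
[(160, -1, 721), (164, 0, 718), (168, 40, 702), (172, 39, 700), (176, 40, 698), (180, 50, 693), (184, 51, 691), (188, 50, 689), (192, 49, 687), (196, 93, 674), (200, 94, 673), (204, 94, 671), (208, 94, 670), (212, 95, 668), (346, 95, 622), (350, 95, 620), (354, 96, 619), (358, 95, 618), (362, 95, 616), (366, 41, 600), (370, 40, 598), (374, 40, 596), (378, 0, 581), (382, 0, 579)]
150 jig cols 169 372 x 595.7 704.3 y 61.0 bar 199 367 674.6 645.6 95.7
[(160, 0, 724), (164, 1, 721), (168, -1, 719), (172, 39, 702), (176, 40, 700), (180, 41, 698), (184, 49, 693), (188, 51, 691), (192, 48, 689), (196, 50, 687), (200, 94, 674), (204, 96, 672), (208, 95, 671), (212, 95, 669), (346, 95, 621), (350, 95, 620), (354, 95, 618), (358, 95, 617), (362, 94, 615), (366, 41, 599), (370, 39, 596), (374, -1, 582), (378, 0, 579), (382, 0, 577)]
200 jig cols 174 368 x 595.9 704.5 y 88.0 bar 202 358 674.9 616.1 95.8
[(160, 0, 728), (164, 0, 725), (168, 0, 722), (172, 0, 720), (176, 39, 703), (180, 41, 701), (184, 39, 699), (188, 50, 693), (192, 50, 691), (196, 50, 689), (200, 50, 687), (204, 96, 673), (208, 95, 672), (212, 95, 671), (346, 96, 620), (350, 96, 619), (354, 95, 617), (358, 95, 616), (362, 40, 599), (366, 40, 597), (370, -1, 582), (374, 0, 579), (378, 0, 577), (382, 0, 574)]
```

The depth gives the jig centre at x≈650 and the bar centre at 645, with the bar yawed about 0.6° off. I'll shift +5 mm and turn +0.6°, then lower 15 mm.

```bash
python3 -m crank '[{"rx":0,"ry":0,"rz":-0.01,"tx":0,"ty":-0.005,"tz":0,"fingers":0},{"rx":0,"ry":0,"rz":0,"tx":0,"ty":0,"tz":0,"fingers":0},{"rx":0,"ry":0,"rz":0,"tx":0,"ty":0,"tz":0.005,"fingers":0},{"rx":0,"ry":0,"rz":0,"tx":0,"ty":0,"tz":0.004,"fingers":0},{"rx":0,"ry":0,"rz":0,"tx":0,"ty":0,"tz":0.003,"fingers":0},{"rx":0,"ry":0,"rz":0,"tx":0,"ty":0,"tz":0,"fingers":0}]'; python3 -c "
from h import *
st();p,d,c=snap('wrist','8');P=pts(d,c)
for v in (60,110,150,200):
  row=P[v]; z=row[:,2]
  j=np.where((z>34)&(z<53))[0]; b=np.where(z>60)[0]; b=b[(b>150)&(b<400)]
  print(v,'jig',row[j.max(),0].round(1),row[j.min(),0].round(1),'y',row[j.min(),1].round(),'bar',row[b.min(),0].round(1),row[b.max(),0].round(1),np.median(z[b]).round(1))
"
```

```text
t: 8.73
tool_pos: [650.4, 119.9, 19.9]
orientation: [-0.707, 0.708, 0.0, -0.001]
ft_force: [0.3, -1.6, -3.7]
gripper_width: 59.2
t 8.73 pos [650.4 119.9  19.9] yaw -90.07 z [-0.002 -0.001 -1.   ] q [ 0.48  0.49 -0.22 -0.   -0.86 -0.48] F [ 0.3 -1.6 -3.7] w 59.2
60 jig 595.5 704.6 y 20.0 bar 680.7 622.1 87.3
110 jig 595.6 704.9 y 42.0 bar 681.5 622.2 87.1
150 jig 595.4 705.3 y 61.0 bar 652.0 622.2 84.8
200 jig 596.3 705.2 y 86.0 bar 681.3 622.4 84.8
```

```bash
python3 -m crank '[{"rx":0,"ry":0,"rz":0,"tx":0,"ty":0.0015,"tz":0.002,"fingers":0},{"rx":0,"ry":0,"rz":0,"tx":0,"ty":0,"tz":0.002,"fingers":0},{"rx":0,"ry":0,"rz":0,"tx":0,"ty":0,"tz":0.001,"fingers":0},{"rx":0,"ry":0,"rz":0,"tx":0,"ty":0,"tz":0,"fingers":0}]'; python3 -c "
from h import *
st()"
```

```text
t: 9.12
tool_pos: [649.5, 120.0, 15.8]
orientation: [-0.707, 0.707, 0.0, -0.0]
ft_force: [-0.4, 0.6, -3.7]
gripper_width: 58.8
t 9.12 pos [649.5 120.   15.8] yaw -90.06 z [-0. -0. -1.] q [ 0.48  0.49 -0.23 -0.   -0.85 -0.48] F [-0.4  0.6 -3.7] w 58.8
```

```bash
python3 -m crank '[{"rx":0,"ry":0,"rz":0,"tx":0,"ty":0,"tz":0.001,"fingers":0},{"rx":0,"ry":0,"rz":0,"tx":0,"ty":0,"tz":0,"fingers":0}]';python3 -m crank '[{"rx":0,"ry":0,"rz":0,"tx":0,"ty":0,"tz":0.001,"fingers":0},{"rx":0,"ry":0,"rz":0,"tx":0,"ty":0,"tz":0,"fingers":0}]'
```

```text
t: 9.28
tool_pos: [649.8, 120.1, 15.2]
orientation: [-0.707, 0.707, -0.0, 0.0]
ft_force: [-1.3, -0.1, -2.9]
gripper_width: 58.7
t: 9.45
tool_pos: [649.8, 120.1, 15.1]
orientation: [-0.707, 0.707, -0.0, 0.0]
ft_force: [-3.4, 0.7, 4.2]
gripper_width: 59.1
```

```bash
python3 -m crank '[{"rx":0,"ry":0,"rz":0,"tx":0.003,"ty":0.0005,"tz":-0.0007,"fingers":0},{"rx":0,"ry":0,"rz":0,"tx":0.008,"ty":0,"tz":0,"fingers":0},{"rx":0,"ry":0,"rz":0,"tx":0.012,"ty":0,"tz":0,"fingers":0},{"rx":0,"ry":0,"rz":0,"tx":0.012,"ty":0,"tz":0,"fingers":0},{"rx":0,"ry":0,"rz":0,"tx":0.009,"ty":0,"tz":0,"fingers":0},{"rx":0,"ry":0,"rz":0,"tx":0.006,"ty":0,"tz":0,"fingers":0},{"rx":0,"ry":0,"rz":0,"tx":0.003,"ty":0,"tz":0,"fingers":0},{"rx":0,"ry":0,"rz":0,"tx":0,"ty":0,"tz":0,"fingers":0}]'; python3 -c "
from h import *
st();snap('wrist','9');p2,d2,c2=snap('top','9');snap('side','9')
cv2.imwrite('pics/t9c.png',cv2.resize(p2[100:190,200:360,::-1],None,fx=5,fy=5,interpolation=cv2.INTER_CUBIC))"
```

```text
t: 10.12
tool_pos: [649.5, 65.7, 15.1]
orientation: [-0.706, 0.708, -0.0, -0.0]
ft_force: [1.5, -3.6, 2.6]
gripper_width: 58.9
t 10.12 pos [649.5  65.7  15.1] yaw -90.1 z [ 0.    -0.001 -1.   ] q [ 0.4   0.48 -0.25  0.   -0.84 -0.4 ] F [ 1.5 -3.6  2.6] w 58.9
```

View pics/t9c.png

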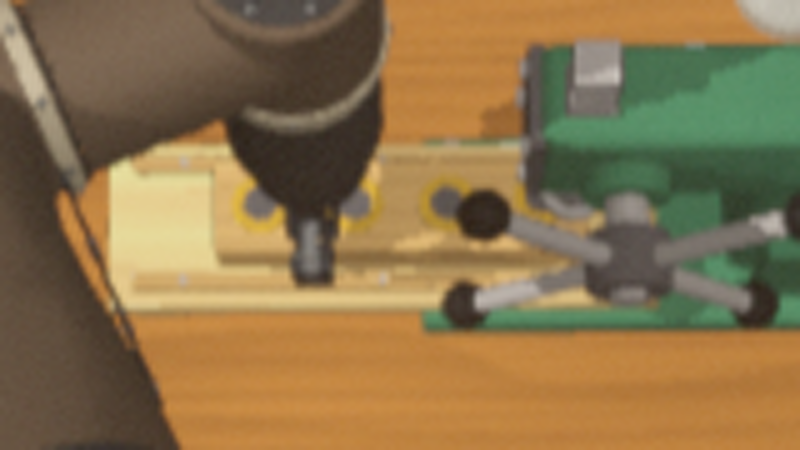

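View pics/side9.png

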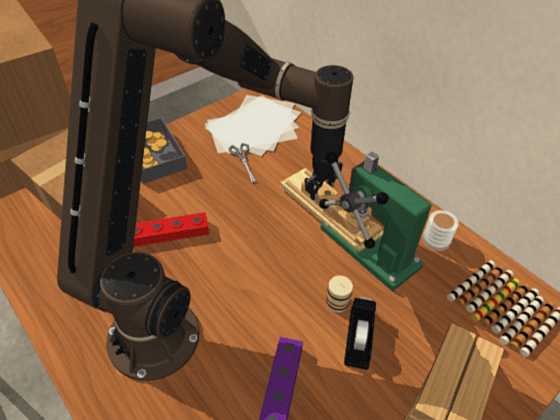

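View pics/wrist9.png

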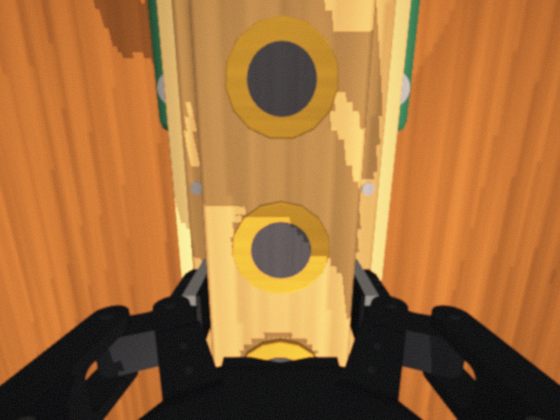

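The bar is centred in the channel and still square, with about 17 mm left to the end stop.

```bash
python3 -m crank '[{"rx":0,"ry":0,"rz":0,"tx":0.004,"ty":0,"tz":0,"fingers":0},{"rx":0,"ry":0,"rz":0,"tx":0.004,"ty":0,"tz":0,"fingers":0},{"rx":0,"ry":0,"rz":0,"tx":0.003,"ty":0,"tz":0,"fingers":0},{"rx":0,"ry":0,"rz":0,"tx":0.001,"ty":0,"tz":0,"fingers":0}]';python3 -m crank '[{"rx":0,"ry":0,"rz":0,"tx":0.0015,"ty":0,"tz":0,"fingers":0},{"rx":0,"ry":0,"rz":0,"tx":0.0015,"ty":0,"tz":0,"fingers":0}]';python3 -m crank '[{"rx":0,"ry":0,"rz":0,"tx":0.0015,"ty":0,"tz":0,"fingers":0},{"rx":0,"ry":0,"rz":0,"tx":0.0015,"ty":0,"tz":0,"fingers":0}]'
```

```text
t: 10.6
tool_pos: [649.8, 56.4, 15.2]
orientation: [-0.707, 0.707, -0.0, 0.001]
ft_force: [-0.2, 6.8, 4.4]
gripper_width: 59.3
t: 10.77
tool_pos: [649.7, 53.7, 15.1]
orientation: [-0.707, 0.707, -0.0, 0.001]
ft_force: [-0.5, 6.5, 4.7]
gripper_width: 59.3
t: 10.93
tool_pos: [649.8, 50.7, 15.2]
orientation: [-0.707, 0.707, -0.0, 0.001]
ft_force: [0.5, 6.4, 4.8]
gripper_width: 59.0
```

```bash
python3 -m crank '[{"rx":0,"ry":0,"rz":0,"tx":0.001,"ty":0,"tz":0,"fingers":0},{"rx":0,"ry":0,"rz":0,"tx":0.001,"ty":0,"tz":0,"fingers":0}]';python3 -m crank '[{"rx":0,"ry":0,"rz":0,"tx":0.001,"ty":0,"tz":0,"fingers":0},{"rx":0,"ry":0,"rz":0,"tx":0.001,"ty":0,"tz":0,"fingers":0}]';python3 -m crank '[{"rx":0,"ry":0,"rz":0,"tx":0.0005,"ty":0,"tz":0,"fingers":0},{"rx":0,"ry":0,"rz":0,"tx":0.0005,"ty":0,"tz":0,"fingers":0}]'
```

```text
t: 11.1
tool_pos: [649.8, 48.7, 15.1]
orientation: [-0.707, 0.707, -0.0, 0.001]
ft_force: [-0.4, 6.0, 3.5]
gripper_width: 58.9
t: 11.27
tool_pos: [649.8, 47.8, 15.2]
orientation: [-0.707, 0.707, 0.0, 0.002]
ft_force: [-2.3, 16.2, 5.7]
gripper_width: 58.9
t: 11.43
tool_pos: [649.8, 47.8, 15.1]
orientation: [-0.707, 0.707, 0.001, 0.002]
ft_force: [-3.0, 17.1, 4.8]
gripper_width: 59.2
```

```bash
python3 -m crank '[{"rx":0,"ry":0,"rz":0,"tx":0.0007,"ty":0,"tz":0,"fingers":0},{"rx":0,"ry":0,"rz":0,"tx":0,"ty":0,"tz":0,"fingers":0}]';python3 -m crank '[{"rx":0,"ry":0,"rz":0,"tx":0,"ty":0,"tz":0,"fingers":0.9},{"rx":0,"ry":0,"rz":0,"tx":0,"ty":0,"tz":0,"fingers":0.9},{"rx":0,"ry":0,"rz":0,"tx":0,"ty":0,"tz":0,"fingers":0.9}]'; python3 -c "
from h import *
st();snap('wrist','10');st()"
```

```text
t: 11.6
tool_pos: [649.9, 47.8, 15.2]
orientation: [-0.707, 0.707, 0.001, 0.002]
ft_force: [-2.6, 18.8, 5.1]
gripper_width: 59.1
t: 11.85
tool_pos: [648.5, 43.4, 14.2]
orientation: [-0.707, 0.707, 0.0, -0.001]
ft_force: [-0.3, -0.1, -0.1]
gripper_width: 76.9
t 11.85 pos [648.5  43.4  14.2] yaw -90.04 z [-0.001 -0.    -1.   ] q [ 0.37  0.48 -0.25 -0.   -0.84 -0.37] F [-0.3 -0.1 -0.1] w 76.9
t 11.9 pos [648.5  43.1  14.2] yaw -90.05 z [-0.001 -0.001 -1.   ] q [ 0.37  0.48 -0.25  0.   -0.84 -0.37] F [-0.1 -0.8  0. ] w 77.0
```

View pics/wrist10.png

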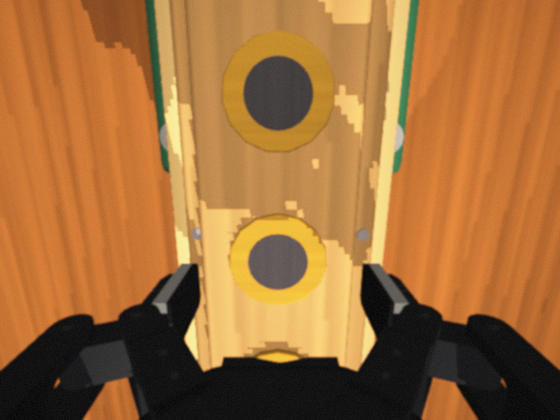

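The bar is released and lies straight in the channel, bearing on the stop at 19 N before release. Next I'll raise the hand and fit the wheel angle from the knob pixels.

```bash
python3 -m crank '[{"rx":0,"ry":0,"rz":0,"tx":0,"ty":0,"tz":-0.02,"fingers":0.9},{"rx":0,"ry":0,"rz":0,"tx":-0.005,"ty":0,"tz":-0.035,"fingers":0.9},{"rx":0,"ry":0,"rz":0,"tx":-0.02,"ty":0,"tz":-0.035,"fingers":0.5},{"rx":0,"ry":0,"rz":0,"tx":-0.025,"ty":0,"tz":-0.03,"fingers":0},{"rx":0,"ry":0,"rz":0,"tx":-0.035,"ty":0.01,"tz":-0.02,"fingers":0},{"rx":0,"ry":0,"rz":0,"tx":-0.03,"ty":0.02,"tz":-0.02,"fingers":0}]'; python3 -c "
from h import *
st();snap('wrist','11');p,d,c=snap('side','11')
cv2.imwrite('pics/s11c.png',cv2.resize(p[130:270,280:430,::-1],None,fx=5,fy=4.2,interpolation=cv2.INTER_CUBIC))
p,d,c=snap('top','11')
cv2.imwrite('pics/t11c.png',cv2.resize(p[100:190,200:360,::-1],None,fx=5,fy=5,interpolation=cv2.INTER_CUBIC))"
```

```text
t: 12.4
tool_pos: [620.2, 159.1, 175.9]
orientation: [-0.706, 0.708, -0.0, 0.0]
ft_force: [0.8, 0.9, -0.5]
gripper_width: 28.9
t 12.4 pos [620.2 159.1 175.9] yaw -90.17 z [ 0.001  0.    -1.   ] q [ 0.56  0.31 -0.1   0.   -1.16 -0.56] F [ 0.8  0.9 -0.5] w 28.9
```

View pics/s11c.png

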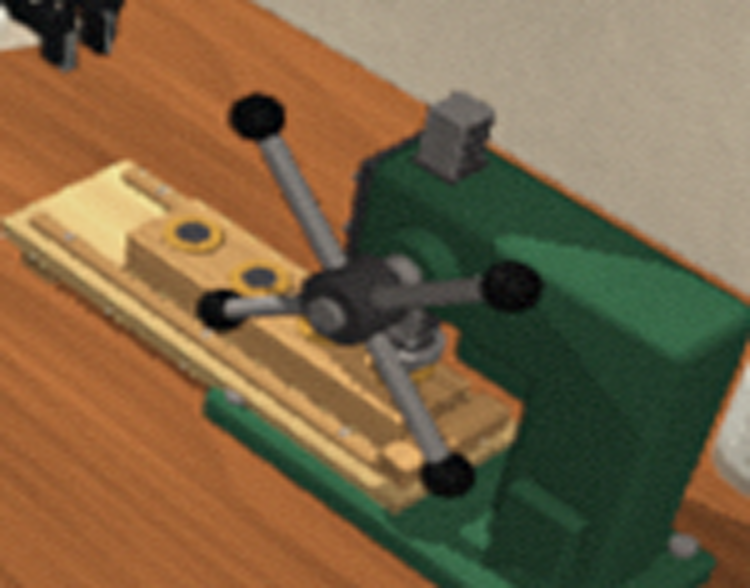

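View pics/t11c.png

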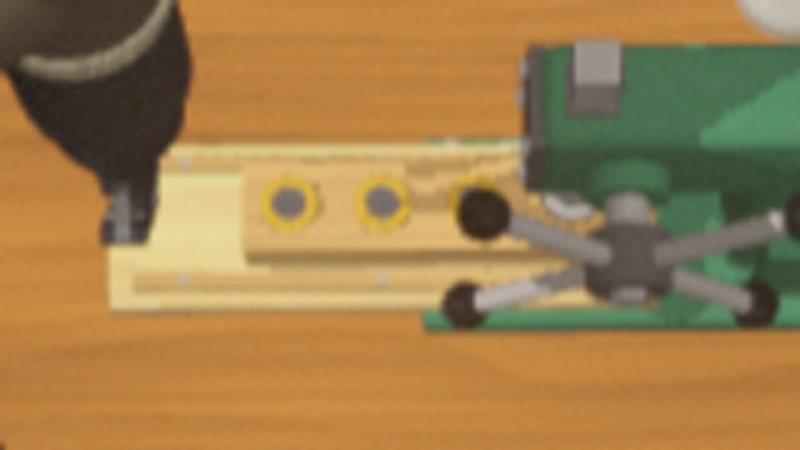

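View pics/wrist11.png

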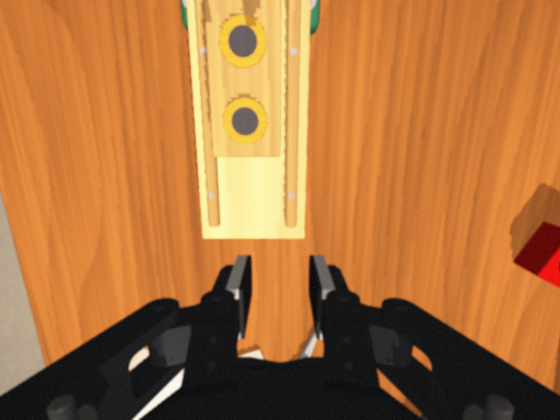

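The side view shows the bar against the stop with the proud cup under the ram nose. In the crop the knobs are at (257,116), (221,310), (512,286) and (447,474).

```bash
cat >> h.py <<'E'
from scipy.optimize import least_squares
def knob(hub,e): return np.array([hub[0],hub[1]+125*np.cos(e),hub[2]+125*np.sin(e)])
def fitwheel(obs,th0,hub0=(563,-119,235),w=10.):
    "obs: list of (calib, spoke k, u, v)"
    def f(p):
        r=[]
        for c,k,u,v in obs:
            a=proj(knob(p[:3],k*np.pi/2-p[3]),c); r+=[a[0]-u,a[1]-v]
        return np.r_[r,(p[:3]-hub0)/np.array([3,3,1.5])]
    s=least_squares(f,[*hub0,th0]);return s.x,s.fun
E
python3 - <<'E'
from h import *
cs=dict(np.load('pics/side11_c.npz'));ct=dict(np.load('pics/top11_c.npz'))
S=lambda u,v:(u/5+280-.4,v/4.2+130-.4);T=lambda u,v:(u/5+200-.4,v/5+100-.4)
so=[(cs,1,*S(257,116)),(cs,0,*S(221,310)),(cs,2,*S(512,286)),(cs,3,*S(447,474))]
to=[(ct,1,*T(484,214)),(ct,0,*T(467,305)),(ct,3,*T(754,303))]
for n,o in(("side",so),("top",to),("both",so+to)):
    x,r=fitwheel(o,0.75);print(n,np.round(x,2),np.round(r,1))
E
```

```text
side [ 564.49 -119.05  235.31    0.75] [-0.1  0.3 -0.1 -0.1 -0.2  0.1  0.   0.1  0.5 -0.   0.2]
top [ 562.99 -118.4   234.98    0.75] [ 0.1  0.2 -0.1 -0.2  0.2  0.1 -0.   0.2 -0. ]
both [ 563.94 -118.81  235.27    0.75] [-0.3  0.3 -0.3 -0.  -0.4  0.2 -0.2  0.1  0.2 -0.2 -0.  -0.6  0.4 -0.3
  0.3  0.1  0.2]
```

θ≈0.75 rad (nose about 112.5 mm), with hub at (564.5, −119, 235), consistent in both cameras. I'll turn the hand half round so its camera faces away from the wheel, fingers shut, and rise.

```bash
python3 -m crank '[{"rx":0,"ry":0,"rz":-0.06,"tx":0,"ty":0,"tz":-0.008,"fingers":0},{"rx":0,"ry":0,"rz":-0.12,"tx":0,"ty":0,"tz":-0.008,"fingers":0},{"rx":0,"ry":0,"rz":-0.12,"tx":0,"ty":0,"tz":-0.008,"fingers":0},{"rx":0,"ry":0,"rz":-0.12,"tx":0,"ty":0,"tz":-0.008,"fingers":0},{"rx":0,"ry":0,"rz":-0.12,"tx":0,"ty":0,"tz":-0.008,"fingers":0},{"rx":0,"ry":0,"rz":-0.12,"tx":0,"ty":0,"tz":-0.008,"fingers":0},{"rx":0,"ry":0,"rz":-0.12,"tx":0,"ty":0,"tz":-0.008,"fingers":0},{"rx":0,"ry":0,"rz":-0.12,"tx":0,"ty":0,"tz":-0.008,"fingers":0},{"rx":0,"ry":0,"rz":-0.12,"tx":0,"ty":0,"tz":-0.008,"fingers":0},{"rx":0,"ry":0,"rz":-0.12,"tx":0,"ty":0,"tz":-0.008,"fingers":0},{"rx":0,"ry":0,"rz":-0.12,"tx":0,"ty":0,"tz":-0.008,"fingers":0},{"rx":0,"ry":0,"rz":-0.12,"tx":0,"ty":0,"tz":-0.008,"fingers":0},{"rx":0,"ry":0,"rz":-0.12,"tx":0,"ty":0,"tz":-0.008,"fingers":0},{"rx":0,"ry":0,"rz":-0.12,"tx":0,"ty":0,"tz":-0.008,"fingers":0},{"rx":0,"ry":0,"rz":-0.12,"tx":0,"ty":0,"tz":-0.008,"fingers":0},{"rx":0,"ry":0,"rz":-0.12,"tx":0,"ty":0,"tz":-0.008,"fingers":0},{"rx":0,"ry":0,"rz":-0.12,"tx":0,"ty":0,"tz":-0.008,"fingers":0},{"rx":0,"ry":0,"rz":-0.12,"tx":0,"ty":0,"tz":0,"fingers":0},{"rx":0,"ry":0,"rz":-0.12,"tx":0,"ty":0,"tz":0,"fingers":0},{"rx":0,"ry":0,"rz":-0.12,"tx":0,"ty":0,"tz":0,"fingers":0}]'
python3 -m crank '[{"rx":0,"ry":0,"rz":-0.12,"tx":0,"ty":0,"tz":0,"fingers":0},{"rx":0,"ry":0,"rz":-0.12,"tx":0,"ty":0,"tz":0,"fingers":0},{"rx":0,"ry":0,"rz":-0.12,"tx":0,"ty":0,"tz":0,"fingers":0},{"rx":0,"ry":0,"rz":-0.12,"tx":0,"ty":0,"tz":0,"fingers":0},{"rx":0,"ry":0,"rz":-0.12,"tx":0,"ty":0,"tz":0,"fingers":0},{"rx":0,"ry":0,"rz":-0.12,"tx":0,"ty":0,"tz":0,"fingers":0},{"rx":0,"ry":0,"rz":-0.08,"tx":0,"ty":0,"tz":0,"fingers":0}]'
python3 -c "
from h import *
s,R=st();p,d,c=snap('wrist','12');P=(pts(d,c)-s['tool_pos'])@R
for v in range(232,330,6): print(v,[tuple(int(x) for x in P[v,u]) for u in range(232,330,8)])
"
```

```text
t: 14.22
tool_pos: [619.2, 157.1, 309.4]
orientation: [0.926, 0.377, -0.001, 0.0]
ft_force: [0.2, 0.5, -0.3]
gripper_width: 0.2
t: 14.8
tool_pos: [619.1, 157.0, 309.2]
orientation: [0.706, 0.708, -0.001, -0.0]
ft_force: [-0.3, 0.2, -0.9]
gripper_width: -0.2
t 14.8 pos [619.1 157.  309.2] yaw 90.14 z [-0.002 -0.001 -1.   ] q [ 0.55  0.25  0.12 -0.   -1.44  2.59] F [-0.3  0.2 -0.9] w -0.2
232 [(-95, -78, 309), (-95, -65, 310), (-95, -51, 309), (-95, -38, 309), (-81, -23, 270), (-78, -10, 260), (-81, 1, 269), (-67, 12, 228), (-66, 23, 225), (-66, 34, 225), (-67, 45, 226), (-67, 57, 228), (-77, 73, 257)]
238 [(-105, -79, 309), (-105, -65, 309), (-106, -52, 310), (-105, -38, 309), (-91, -23, 269), (-88, -10, 260), (-91, 1, 268), (-76, 12, 228), (-75, 23, 225), (-75, 34, 224), (-75, 46, 225), (-76, 57, 227), (-87, 73, 259)]
244 [(-116, -79, 309), (-116, -66, 310), (-117, -52, 310), (-116, -39, 310), (-100, -23, 268), (-97, -10, 260), (-101, 1, 269), (-86, 12, 229), (-84, 23, 226), (-84, 35, 225), (-86, 46, 230), (-85, 57, 228), (-97, 74, 259)]
250 [(-126, -79, 308), (-127, -66, 309), (-127
[... 2157 characters left out ...]
, 1, -72), (11, 4, -87), (11, 6, -87), (12, 9, -88), (12, 11, -89), (12, 14, -88), (7, 18, -80)]
316 [(7, -15, -84), (11, -11, -91), (12, -8, -92), (12, -6, -91), (12, -3, -92), (8, -1, -86), (0, 1, -72), (10, 4, -89), (12, 6, -92), (12, 9, -92), (12, 11, -91), (12, 14, -92), (8, 17, -85)]
322 [(17, -12, -101), (17, -9, -102), (17, -7, -102), (16, -5, -101), (16, -3, -101), (3, -1, -82), (-2, 1, -73), (8, 4, -88), (17, 5, -102), (17, 8, -103), (17, 10, -102), (16, 12, -101), (17, 15, -102)]
328 [(17, -11, -105), (17, -9, -105), (17, -7, -105), (17, -5, -105), (16, -2, -103), (1, -1, -82), (-5, 1, -72), (1, 4, -82), (18, 5, -105), (17, 8, -105), (16, 10, -104), (17, 12, -105), (17, 14, -105)]
```

View pics/wrist12.png

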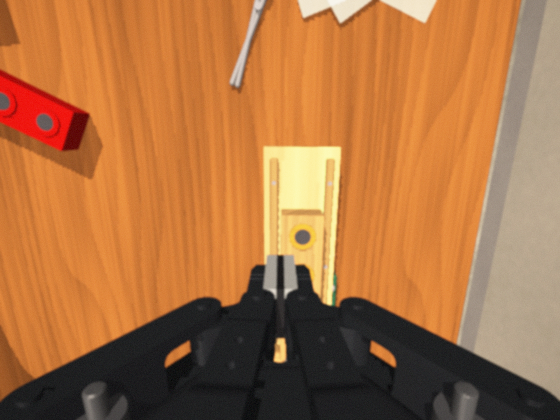

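The shut tips are 36 mm behind the reported TCP, ±11 mm in tool x and about ±7 mm in tool y. Next comes a stroke planner.

```bash
cat >> h.py <<'E'
HUB=np.array([564.5,-119.,235.]); L=36.
def pose(th,k,phi,gap=0.,rc=88.):
    "finger corner on top of spoke k; phi deg body elevation"
    e=k*np.pi/2-th; ph=np.radians(phi); rho=ph-e
    so=np.array([0,np.cos(e),np.sin(e)]);sn=np.array([0,-np.sin(e),np.cos(e)])
    tip=HUB+so*(rc-11*np.sin(rho))+sn*(7+11*np.cos(rho)+gap)
    z=-np.array([0,np.cos(ph),np.sin(ph)]);x=np.array([0,np.sin(ph),-np.cos(ph)]);y=np.cross(z,x)
    T=np.eye(4);T[:3,:3]=np.c_[x,y,z];T[:3,3]=tip+L*z
    return T,np.degrees(e),np.degrees(rho)
def cur():
    s,R=st();T=np.eye(4);T[:3,:3]=R;T[:3,3]=s["tool_pos"];return T
from scipy.linalg import logm,expm
def rows(T0,T1,n):
    D=np.real(logm(np.linalg.inv(T0)@T1))/n;E=expm(D)
    w=Ro.from_matrix(E[:3,:3]).as_rotvec();print(n,"rows: r",np.round(w,4),"t(m)",np.round(E[:3,3]/1000,4))
    return T0@np.linalg.matrix_power(E,n)
def load(th,k,s,rc=88.):
    "equivalent spoke force at 95mm from wrist force (force on tool)"
    e=k*np.pi/2-th;p=np.array([np.cos(e),np.sin(e)])*rc+7*np.array([-np.sin(e),np.cos(e)])
    F=s["ft_force"];return (p[0]*F[2]-p[1]*F[1])/95
E
python3 - <<'E'
from h import *
T=cur()
A,e,r=pose(.75,1,80,gap=40);print(A[:3,3],e,r)
B,_,_=pose(.75,1,80,gap=6);print(B[:3,3])
P1=T.copy();P1[:3,3]=[564.5,A[1,3]+30,A[2,3]+40]
T1=rows(T,P1,8);T2=rows(T1,A,4);T3=rows(T2,B,3)
E
```

```text
t 14.85 pos [619.1 157.1 309.2] yaw 90.35 z [-0.002 -0.001 -1.   ] q [ 0.55  0.25  0.12 -0.   -1.44  2.59] F [ 0.1 -0.4 -1.1] w 0.0
[ 564.5        -110.48938563  297.88269303] 47.02816536518826 32.97183463481174
[564.5        -85.61196409 274.70697519]
8 rows: r [-0. -0.  0.] t(m) [-0.0297 -0.007  -0.0035]
4 rows: r [-0.0004 -0.0433  0.0016] t(m) [-0.0068 -0.      0.0105]
3 rows: r [-0. -0.  0.] t(m) [ 0.0095 -0.      0.0062]
```

```bash
python3 -m crank '[{"rx":0,"ry":0,"rz":0,"tx":-0.02,"ty":-0.007,"tz":-0.006,"fingers":0},{"rx":0,"ry":0,"rz":0,"tx":-0.03,"ty":-0.007,"tz":-0.006,"fingers":0},{"rx":0,"ry":0,"rz":0,"tx":-0.032,"ty":-0.007,"tz":-0.006,"fingers":0},{"rx":0,"ry":0,"rz":0,"tx":-0.032,"ty":-0.007,"tz":-0.005,"fingers":0},{"rx":0,"ry":0,"rz":0,"tx":-0.032,"ty":-0.007,"tz":-0.005,"fingers":0},{"rx":0,"ry":0,"rz":0,"tx":-0.032,"ty":-0.007,"tz":0,"fingers":0},{"rx":0,"ry":0,"rz":0,"tx":-0.03,"ty":-0.007,"tz":0,"fingers":0},{"rx":0,"ry":0,"rz":0,"tx":-0.029,"ty":-0.007,"tz":0,"fingers":0},{"rx":0,"ry":-0.043,"rz":0.0015,"tx":-0.0068,"ty":0,"tz":0.0105,"fingers":0},{"rx":0,"ry":-0.043,"rz":0.0015,"tx":-0.0068,"ty":0,"tz":0.0105,"fingers":0},{"rx":0,"ry":-0.043,"rz":0.0015,"tx":-0.0068,"ty":0,"tz":0.0105,"fingers":0},{"rx":0,"ry":-0.043,"rz":0.0015,"tx":-0.0068,"ty":0,"tz":0.0105,"fingers":0}]'
python3 - <<'E'
from h import *
T=cur();B,_,_=pose(.75,1,80,gap=6);rows(T,B,3);snap('side','13')
im=cv2.imread('pics/side13.png');cv2.imwrite('pics/s13c.png',cv2.resize(im[90:270,280:430],None,fx=5,fy=3.3,interpolation=cv2.INTER_CUBIC))
E
```

```text
t: 15.85
tool_pos: [561.7, -110.2, 297.8]
orientation: [0.709, 0.7, -0.062, 0.061]
ft_force: [-0.4, -1.0, -1.2]
gripper_width: -0.0
t 15.85 pos [ 561.7 -110.2  297.8] yaw 89.24 z [-0.002 -0.173 -0.985] q [ 0.27  0.13 -0.15  0.17 -1.35  2.81] F [-0.4 -1.  -1.2] w -0.0
3 rows: r [-0.0007 -0.0001 -0.0044] t(m) [0.0094 0.0009 0.0062]
```

View pics/s13c.png

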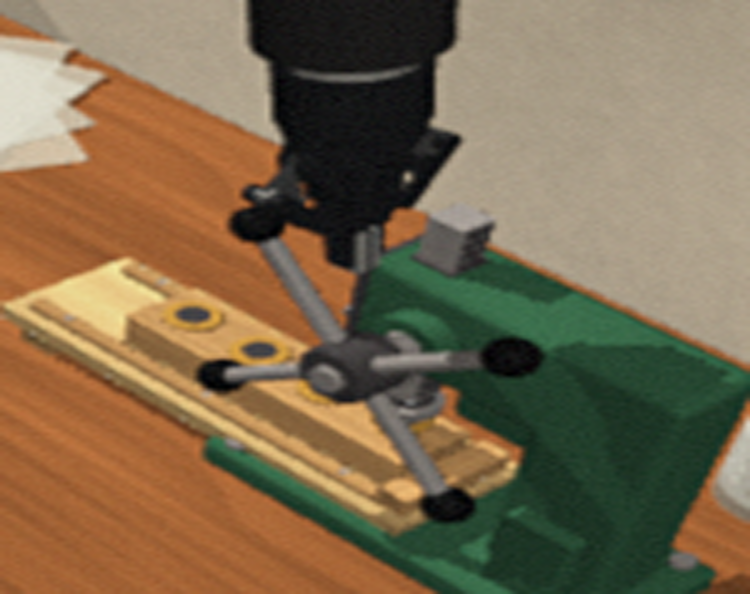

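The shut fingertips stand just behind spoke 1, the front upper one, and nothing is touching. Now I'll close the gap and begin the stroke.

```bash
python3 -m crank '[{"rx":0,"ry":0,"rz":-0.004,"tx":0.009,"ty":0.001,"tz":0.006,"fingers":0},{"rx":0,"ry":0,"rz":-0.004,"tx":0.009,"ty":0.001,"tz":0.006,"fingers":0},{"rx":0,"ry":0,"rz":-0.004,"tx":0.009,"ty":0.001,"tz":0.006,"fingers":0},{"rx":0,"ry":0,"rz":0,"tx":0.0005,"ty":0,"tz":0.0005,"fingers":0}]'
python3 - <<'E'
from h import *
T=cur()
for a,b,p0,p1,n in((.75,1.1,80,72,6),(1.1,1.45,72,64,6),(1.45,1.8,64,56,6),(1.8,2.15,56,48,6)):
    B,e,rho=pose(b,1,p1,gap=-1)
    T=rows(T,B,n)
    print(b,e,rho,B[:3,3])
E
```

```text
t: 16.23
tool_pos: [565.3, -83.0, 274.1]
orientation: [0.703, 0.706, -0.061, 0.059]
ft_force: [-0.4, -0.3, -0.7]
gripper_width: 0.0
t 16.23 pos [565.3 -83.  274.1] yaw 90.23 z [-0.003 -0.17  -0.985] q [ 0.32  0.14 -0.18  0.17 -1.31  2.78] F [-0.4 -0.3 -0.7] w 0.0
6 rows: r [-0.0004 -0.0239  0.0007] t(m) [ 0.0039 -0.0001  0.0033]
1.1 26.97464253560944 45.02535746439056 [564.5        -64.88156252 249.4248552 ]
6 rows: r [ 0.     -0.0233 -0.    ] t(m) [ 0.0026 -0.      0.0035]
1.45 6.921119706030634 57.07888029396937 [564.5       -58.0323692 224.0260186]
6 rows: r [ 0.     -0.0233  0.    ] t(m) [0.0017 0.     0.0042]
1.8 -13.132403123548183 69.13240312354819 [564.5        -61.18855374 197.15507078]
6 rows: r [-0.     -0.0233  0.    ] t(m) [ 0.0008 -0.      0.0046]
2.15 -33.18592595312699 81.185925953127 [564.5        -74.33205533 172.46114114]
```

```bash
python3 -m crank '[{"rx":0,"ry":-0.024,"rz":0,"tx":0.0039,"ty":0,"tz":0.0033,"fingers":0},{"rx":0,"ry":-0.024,"rz":0,"tx":0.0039,"ty":0,"tz":0.0033,"fingers":0},{"rx":0,"ry":-0.024,"rz":0,"tx":0.0039,"ty":0,"tz":0.0033,"fingers":0},{"rx":0,"ry":-0.024,"rz":0,"tx":0.0039,"ty":0,"tz":0.0033,"fingers":0},{"rx":0,"ry":-0.024,"rz":0,"tx":0.0039,"ty":0,"tz":0.0033,"fingers":0},{"rx":0,"ry":-0.024,"rz":0,"tx":0.0039,"ty":0,"tz":0.0033,"fingers":0}]'
python3 - <<'E'
from h import *
T=cur();B,e,rho=pose(1.45,1,64,gap=-1);rows(T,B,6);snap('side','14')
im=cv2.imread('pics/side14.png');cv2.imwrite('pics/s14c.png',cv2.resize(im[90:270,280:430],None,fx=5,fy=3.3,interpolation=cv2.INTER_CUBIC))
E
```

```text
t: 16.73
tool_pos: [566.3, -65.7, 252.2]
orientation: [0.697, 0.699, -0.111, 0.112]
ft_force: [0.4, -0.9, 2.8]
gripper_width: 0.3
t 16.73 pos [566.3 -65.7 252.2] yaw 90.19 z [ 0.002 -0.312 -0.95 ] q [ 0.44  0.16 -0.29  0.3  -1.27  2.6 ] F [ 0.4 -0.9  2.8] w 0.3
6 rows: r [ 0.0003 -0.0228  0.0005] t(m) [ 0.0029 -0.0003  0.0039]
```

View pics/s14c.png

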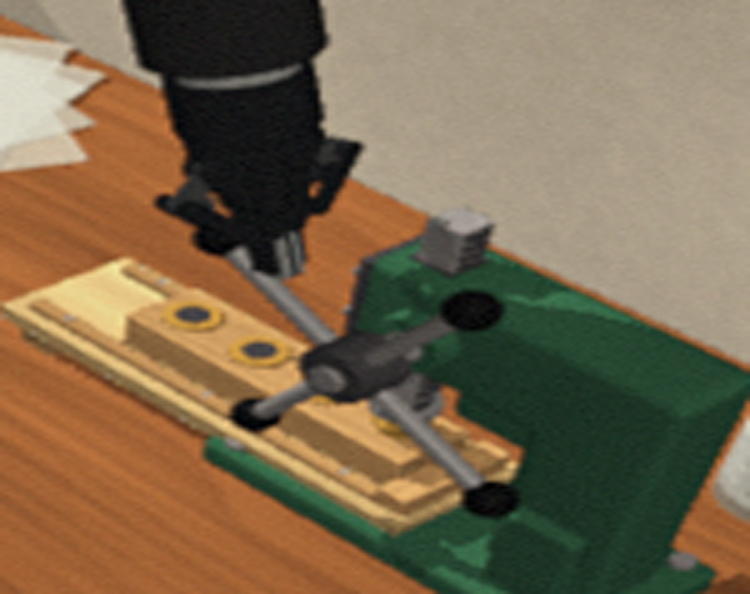

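Spoke 1 is turning under the fingertips (force 2.9 N, running free), and the geometry matches the plan. Continuing.

```bash
python3 -m crank '[{"rx":0,"ry":-0.023,"rz":0,"tx":0.0029,"ty":-0.0003,"tz":0.0038,"fingers":0},{"rx":0,"ry":-0.023,"rz":0,"tx":0.0029,"ty":-0.0003,"tz":0.0038,"fingers":0},{"rx":0,"ry":-0.023,"rz":0,"tx":0.0028,"ty":-0.0003,"tz":0.0038,"fingers":0},{"rx":0,"ry":-0.023,"rz":0,"tx":0.0026,"ty":-0.0003,"tz":0.0038,"fingers":0},{"rx":0,"ry":-0.023,"rz":0,"tx":0.0024,"ty":-0.0003,"tz":0.0038,"fingers":0},{"rx":0,"ry":-0.023,"rz":0,"tx":0.0024,"ty":-0.0003,"tz":0.0038,"fingers":0}]'
python3 - <<'E'
from h import *
T=cur();B,e,rho=pose(1.8,1,56,gap=-1);rows(T,B,6)
E
```

```text
t: 17.28
tool_pos: [565.1, -58.8, 225.2]
orientation: [0.688, 0.69, -0.158, 0.16]
ft_force: [2.5, -0.2, 3.7]
gripper_width: -0.2
t 17.28 pos [565.1 -58.8 225.2] yaw 90.19 z [ 0.003 -0.438 -0.899] q [ 0.52  0.2  -0.39  0.42 -1.24  2.44] F [ 2.5 -0.2  3.7] w -0.2
6 rows: r [ 0.0006 -0.0233  0.0005] t(m) [ 0.0019 -0.0001  0.0043]
```

```bash
python3 -m crank '[{"rx":0,"ry":-0.023,"rz":0,"tx":0.0021,"ty":-0.0001,"tz":0.0042,"fingers":0},{"rx":0,"ry":-0.023,"rz":0,"tx":0.002,"ty":-0.0001,"tz":0.0042,"fingers":0},{"rx":0,"ry":-0.023,"rz":0,"tx":0.0019,"ty":-0.0001,"tz":0.0043,"fingers":0},{"rx":0,"ry":-0.023,"rz":0,"tx":0.0018,"ty":-0.0001,"tz":0.0043,"fingers":0},{"rx":0,"ry":-0.023,"rz":0,"tx":0.0017,"ty":-0.0001,"tz":0.0043,"fingers":0},{"rx":0,"ry":-0.023,"rz":0,"tx":0.0016,"ty":-0.0001,"tz":0.0043,"fingers":0}]'
python3 - <<'E'
from h import *
T=cur();B,e,rho=pose(2.0,1,51.5,gap=-1);T=rows(T,B,7);B,e,rho=pose(2.2,1,47,gap=-1);T=rows(T,B,9)
p,d,c=snap('side','15')
im=cv2.imread('pics/side15.png');cv2.imwrite('pics/s15c.png',cv2.resize(im[90:270,280:430],None,fx=5,fy=3.3,interpolation=cv2.INTER_CUBIC))
E
```

```text
t: 17.78
tool_pos: [563.0, -62.5, 196.1]
orientation: [0.675, 0.677, -0.207, 0.207]
ft_force: [1.8, -0.1, 3.7]
gripper_width: 0.6
t 17.78 pos [563.  -62.5 196.1] yaw 90.25 z [ 0.001 -0.56  -0.829] q [ 0.57  0.27 -0.48  0.52 -1.22  2.29] F [ 1.8 -0.1  3.7] w 0.6
7 rows: r [ 0.0001 -0.0111  0.0005] t(m) [0.0006 0.0002 0.002 ]
9 rows: r [-0.     -0.0087  0.    ] t(m) [0.0002 0.     0.0018]
```

View pics/s15c.png

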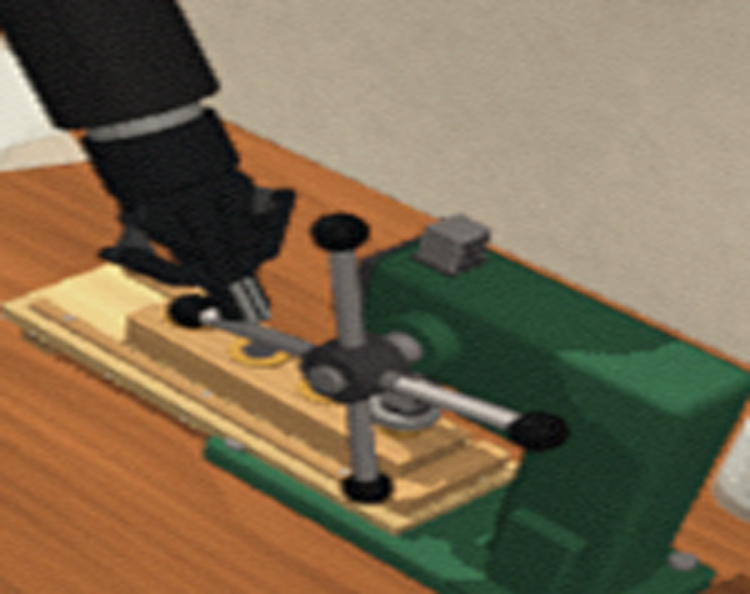

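```bash
python3 -m crank '[{"rx":0,"ry":-0.011,"rz":0,"tx":0.0008,"ty":0.0002,"tz":0.002,"fingers":0},{"rx":0,"ry":-0.011,"rz":0,"tx":0.0007,"ty":0.0002,"tz":0.002,"fingers":0},{"rx":0,"ry":-0.011,"rz":0,"tx":0.0006,"ty":0.0002,"tz":0.002,"fingers":0},{"rx":0,"ry":-0.011,"rz":0,"tx":0.0006,"ty":0.0002,"tz":0.002,"fingers":0},{"rx":0,"ry":-0.011,"rz":0,"tx":0.0006,"ty":0.0002,"tz":0.002,"fingers":0},{"rx":0,"ry":-0.011,"rz":0,"tx":0.0005,"ty":0.0002,"tz":0.002,"fingers":0},{"rx":0,"ry":-0.011,"rz":0,"tx":0.0005,"ty":0.0002,"tz":0.002,"fingers":0}]'
python3 - <<'E'
from h import *
T=cur();B,e,rho=pose(2.2,1,47,gap=-1);T=rows(T,B,9)
E
```

```text
t: 18.42
tool_pos: [564.2, -67.3, 182.4]
orientation: [0.667, 0.669, -0.233, 0.232]
ft_force: [-2.0, 0.8, 3.8]
gripper_width: -0.0
t 18.42 pos [564.2 -67.3 182.4] yaw 90.24 z [ 0.001 -0.621 -0.784] q [ 0.59  0.31 -0.52  0.58 -1.22  2.21] F [-2.   0.8  3.8] w -0.0
9 rows: r [ 0.0001 -0.0089  0.0004] t(m) [0.0001 0.     0.0018]
```

```bash
python3 -m crank '[{"rx":0,"ry":-0.009,"rz":0,"tx":0.0003,"ty":0,"tz":0.0018,"fingers":0},{"rx":0,"ry":-0.009,"rz":0,"tx":0.0002,"ty":0,"tz":0.0018,"fingers":0},{"rx":0,"ry":-0.009,"rz":0,"tx":0.0002,"ty":0,"tz":0.0018,"fingers":0},{"rx":0,"ry":-0.009,"rz":0,"tx":0.0001,"ty":0,"tz":0.0018,"fingers":0},{"rx":0,"ry":-0.009,"rz":0,"tx":0.0001,"ty":0,"tz":0.0018,"fingers":0},{"rx":0,"ry":-0.009,"rz":0,"tx":0.0001,"ty":0,"tz":0.0018,"fingers":0},{"rx":0,"ry":-0.009,"rz":0,"tx":0,"ty":0,"tz":0.0018,"fingers":0},{"rx":0,"ry":-0.009,"rz":0,"tx":0,"ty":0,"tz":0.0018,"fingers":0},{"rx":0,"ry":-0.009,"rz":0,"tx":0,"ty":0,"tz":0.0018,"fingers":0}]'
python3 - <<'E'
from h import *
s,R=st()
p,d,c=snap('side','16')
im=cv2.imread('pics/side16.png');cv2.imwrite('pics/s16c.png',cv2.resize(im[130:270,280:430],None,fx=5,fy=4.2,interpolation=cv2.INTER_CUBIC))
E
```

```text
t: 19.17
tool_pos: [564.4, -76.7, 169.2]
orientation: [0.657, 0.659, -0.259, 0.259]
ft_force: [-2.3, 2.6, 1.9]
gripper_width: -0.1
t 19.17 pos [564.4 -76.7 169.2] yaw 90.28 z [ 0.001 -0.682 -0.731] q [ 0.6   0.35 -0.57  0.64 -1.22  2.14] F [-2.3  2.6  1.9] w -0.1
```

View pics/s16c.png

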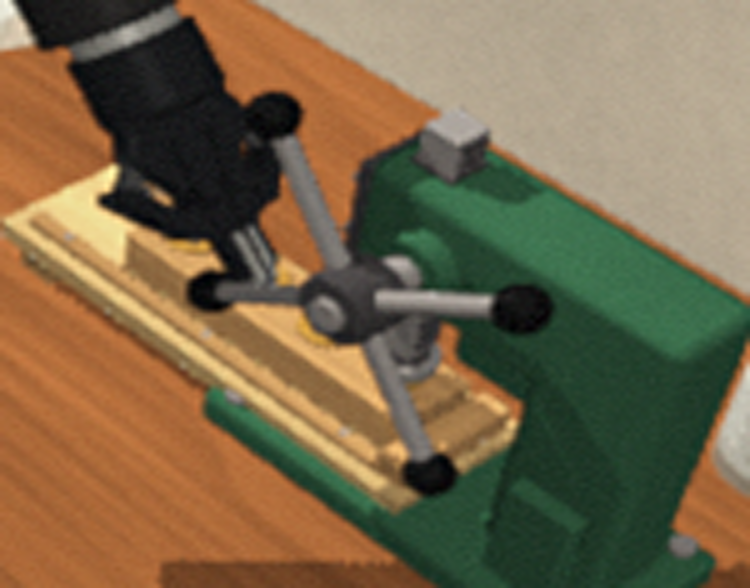

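Upper front knob (275,116), lower front (211,291), rear (521,307) and lower (428,472): I'll refit θ from these.

Run:
```python
from h import *
cs=dict(np.load('pics/side16_c.npz'))
S=lambda u,v:(u/5+280-.4,v/4.2+130-.4)
x,r=fitwheel([(cs,2,*S(275,116)),(cs,1,*S(211,291)),(cs,3,*S(521,307)),(cs,0,*S(428,472))],2.2,(564.5,-119,235));print(np.round(x,3),np.round(r,1))
th=x[3]
# retreat plan: from current, back up along spoke1 normal, outwards, then over spoke 2
T=cur()
A,e1,_=pose(th,1,48,gap=20)
print('e1',e1)
B,e2,r2=pose(th,2,82,gap=6);C,_,_=pose(th,2,82,gap=40);print('e2',e2,r2,'B',B[:3,3],'C',C[:3,3])
```

```text
[ 564.859 -118.674  235.051    2.206] [-0.4 -0.2  0.  -0.1  0.1  0.4  0.3  0.1  0.1  0.1  0. ]
t 19.22 pos [564.3 -76.9 168.9] yaw 90.31 z [ 0.001 -0.683 -0.731] q [ 0.6   0.35 -0.57  0.64 -1.22  2.14] F [-0.8 -0.3  1.1] w 0.1
e1 -36.3893014763426
e2 53.6106985236574 28.389301476342602 B [564.5        -93.16060475 279.43414906] C [ 564.5        -120.53076079  299.60528088]
```

```bash
python3 -m crank '[{"rx":0,"ry":0,"rz":0,"tx":0,"ty":0,"tz":-0.02,"fingers":0},{"rx":0,"ry":0,"rz":0,"tx":0,"ty":0,"tz":-0.04,"fingers":0},{"rx":0,"ry":0,"rz":0,"tx":0,"ty":0,"tz":-0.04,"fingers":0},{"rx":0,"ry":0,"rz":0,"tx":0,"ty":0,"tz":-0.035,"fingers":0},{"rx":0,"ry":0,"rz":0,"tx":0,"ty":0,"tz":-0.015,"fingers":0}]'
python3 - <<'E'
from h import *
th=2.206
T=cur()
C,_,_=pose(th,2,84,gap=40);B,_,_=pose(th,2,84,gap=6)
M=C.copy();M[1,3]=0;M[2,3]=345
T=rows(T,M,8);print(T[:3,3])
N=M.copy();N[1,3]=-118;T=rows(T,N,4);T=rows(T,C,2);T=rows(T,B,3)
E
```

```text
t: 19.63
tool_pos: [566.0, 28.8, 282.3]
orientation: [0.657, 0.66, -0.256, 0.26]
ft_force: [0.5, 0.4, 0.7]
gripper_width: 0.1
t 19.63 pos [566.   28.8 282.3] yaw 90.18 z [ 0.006 -0.68  -0.734] q [ 0.76  0.31 -0.3   0.52 -1.53  2.21] F [0.5 0.4 0.7] w 0.1
8 rows: r [0.0006 0.0803 0.0005] t(m) [-0.0069 -0.0002 -0.0055]
[ 5.64500000e+02 -6.41015967e-15  3.45000000e+02]
4 rows: r [-0. -0. -0.] t(m) [-0.0293 -0.      0.0031]
2 rows: r [ 0.  0. -0.] t(m) [0.0017 0.     0.0229]
3 rows: r [-0.  0.  0.] t(m) [0.0098 0.     0.0057]
```

```bash
python3 -m crank '[{"rx":0,"ry":0.08,"rz":0,"tx":-0.0069,"ty":0,"tz":-0.0055,"fingers":0},{"rx":0,"ry":0.08,"rz":0,"tx":-0.0069,"ty":0,"tz":-0.0055,"fingers":0},{"rx":0,"ry":0.08,"rz":0,"tx":-0.0069,"ty":0,"tz":-0.0055,"fingers":0},{"rx":0,"ry":0.08,"rz":0,"tx":-0.0069,"ty":0,"tz":-0.0055,"fingers":0},{"rx":0,"ry":0.08,"rz":0,"tx":-0.0069,"ty":0,"tz":-0.0055,"fingers":0},{"rx":0,"ry":0.08,"rz":0,"tx":-0.0069,"ty":0,"tz":-0.0055,"fingers":0},{"rx":0,"ry":0.08,"rz":0,"tx":-0.0069,"ty":0,"tz":-0.0055,"fingers":0},{"rx":0,"ry":0.08,"rz":0,"tx":-0.0069,"ty":0,"tz":-0.0055,"fingers":0},{"rx":0,"ry":0,"rz":0,"tx":-0.0293,"ty":0,"tz":0.003,"fingers":0},{"rx":0,"ry":0,"rz":0,"tx":-0.0293,"ty":0,"tz":0.003,"fingers":0},{"rx":0,"ry":0,"rz":0,"tx":-0.0293,"ty":0,"tz":0.003,"fingers":0},{"rx":0,"ry":0,"rz":0,"tx":-0.0293,"ty":0,"tz":0.003,"fingers":0},{"rx":0,"ry":0,"rz":0,"tx":0.0017,"ty":0,"tz":0.023,"fingers":0},{"rx":0,"ry":0,"rz":0,"tx":0.0017,"ty":0,"tz":0.023,"fingers":0}]'
python3 - <<'E'
from h import *
th=2.206
T=cur()
B,_,_=pose(th,2,84,gap=5);T=rows(T,B,3)
for b,ph,n in((2.3,81.5,4),(2.4,79,6),(2.5,76.5,6)):
    B,e,rho=pose(b,2,ph,gap=-1);T=rows(T,B,n);print(b,e,rho)
E
```

```text
t: 20.8
tool_pos: [565.4, -124.6, 297.6]
orientation: [0.706, 0.706, -0.038, 0.039]
ft_force: [-0.3, 0.9, -0.2]
gripper_width: -0.0
t 20.8 pos [ 565.4 -124.6  297.6] yaw 90.01 z [ 0.002 -0.109 -0.994] q [ 0.2   0.14 -0.11  0.11 -1.35  2.92] F [-0.3  0.9 -0.2] w -0.0
3 rows: r [0.0007 0.0016 0.0001] t(m) [ 0.0118 -0.0003  0.0052]
4 rows: r [-0.     -0.0109 -0.    ] t(m) [ 0.0027 -0.      0.0016]
2.3 48.219707119910666 33.28029288008934
6 rows: r [-0.     -0.0073  0.    ] t(m) [0.001  0.     0.0007]
2.4 42.49012916860243 36.50987083139757
6 rows: r [-0.     -0.0073  0.    ] t(m) [ 0.001  -0.      0.0008]
2.5 36.76055121729419 39.73944878270581
```

```bash
python3 -m crank '[{"rx":0,"ry":0,"rz":0,"tx":0.0118,"ty":0,"tz":0.0052,"fingers":0},{"rx":0,"ry":0,"rz":0,"tx":0.0118,"ty":0,"tz":0.0052,"fingers":0},{"rx":0,"ry":0,"rz":0,"tx":0.0115,"ty":0,"tz":0.0052,"fingers":0}]'
python3 -m crank '[{"rx":0,"ry":-0.01,"rz":0,"tx":0.0018,"ty":0,"tz":0.0012,"fingers":0},{"rx":0,"ry":-0.008,"rz":0,"tx":0.0018,"ty":0,"tz":0.0012,"fingers":0},{"rx":0,"ry":-0.008,"rz":0,"tx":0.0018,"ty":0,"tz":0.0012,"fingers":0},{"rx":0,"ry":-0.008,"rz":0,"tx":0.0012,"ty":0,"tz":0.0008,"fingers":0}]'
python3 - <<'E'
from h import *
T=cur()
for b,ph,n in((2.3,81.5,6),(2.4,79,6),(2.5,76.5,6)):
    B,e,rho=pose(b,2,ph,gap=-1);T=rows(T,B,n);print(b,e,rho)
E
```

```text
t: 21.05
tool_pos: [565.0, -88.6, 277.9]
orientation: [0.705, 0.707, -0.039, 0.039]
ft_force: [0.4, -0.5, 0.1]
gripper_width: -0.1
t: 21.38
tool_pos: [565.1, -83.9, 274.4]
orientation: [0.704, 0.707, -0.051, 0.052]
ft_force: [-1.4, -4.7, 7.3]
gripper_width: 0.0
t 21.38 pos [565.1 -83.9 274.4] yaw 90.24 z [ 0.001 -0.146 -0.989] q [ 0.3   0.14 -0.17  0.15 -1.3   2.8 ] F [-1.4 -4.7  7.3] w 0.0
6 rows: r [ 0.0002 -0.0003  0.0007] t(m) [ 0.0006 -0.0001  0.0005]
2.3 48.219707119910666 33.28029288008934
6 rows: r [ 0.     -0.0073 -0.    ] t(m) [0.001  0.     0.0007]
2.4 42.49012916860243 36.50987083139757
6 rows: r [ 0.     -0.0073 -0.    ] t(m) [0.001  0.     0.0008]
2.5 36.76055121729419 39.73944878270581
```

Driving load is reached (about 7.4 N at 95 mm): the ram is on the cup at θ≈2.2. I'll continue slowly.

```bash
python3 -m crank '[{"rx":0,"ry":-0.004,"rz":0,"tx":0.0009,"ty":0,"tz":0.0007,"fingers":0},{"rx":0,"ry":-0.005,"rz":0,"tx":0.001,"ty":0,"tz":0.0007,"fingers":0},{"rx":0,"ry":-0.006,"rz":0,"tx":0.001,"ty":0,"tz":0.0007,"fingers":0},{"rx":0,"ry":-0.007,"rz":0,"tx":0.001,"ty":0,"tz":0.0007,"fingers":0},{"rx":0,"ry":-0.007,"rz":0,"tx":0.001,"ty":0,"tz":0.0007,"fingers":0},{"rx":0,"ry":-0.007,"rz":0,"tx":0.001,"ty":0,"tz":0.0007,"fingers":0},{"rx":0,"ry":-0.007,"rz":0,"tx":0.001,"ty":0,"tz":0.0008,"fingers":0},{"rx":0,"ry":-0.007,"rz":0,"tx":0.001,"ty":0,"tz":0.0008,"fingers":0}]'
python3 - <<'E'
from h import *
s,R=st();print(load(2.35,2,s));p,d,c=snap('side','17')
im=cv2.imread('pics/side17.png');cv2.imwrite('pics/s17c.png',cv2.resize(im[130:270,280:430],None,fx=5,fy=4.2,interpolation=cv2.INTER_CUBIC))
E
```

```text
t: 22.05
tool_pos: [565.4, -77.4, 268.3]
orientation: [0.702, 0.705, -0.068, 0.07]
ft_force: [-3.2, -1.1, 9.3]
gripper_width: 0.1
t 22.05 pos [565.4 -77.4 268.3] yaw 90.19 z [ 0.003 -0.195 -0.981] q [ 0.34  0.14 -0.21  0.19 -1.29  2.74] F [-3.2 -1.1  9.3] w 0.1
6.334040643000003
```

View pics/s17c.png

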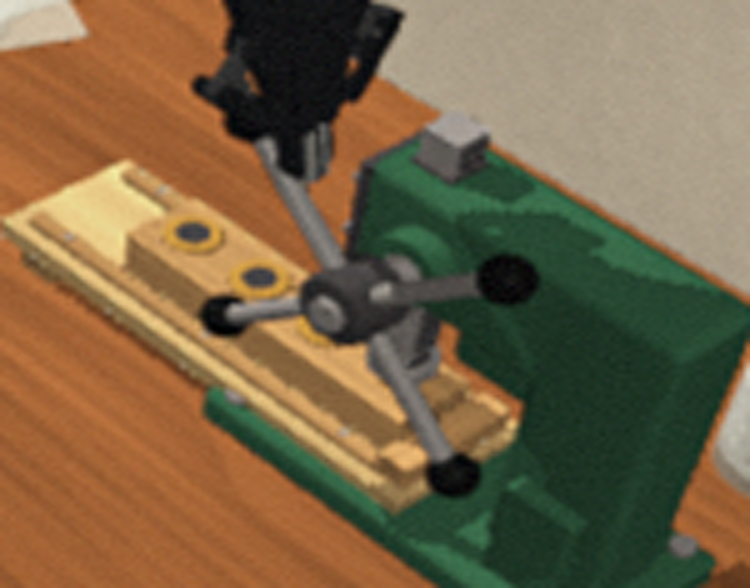

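```bash
cat >> h.py <<'E'
def est(k):
    s,R=st();tip=s["tool_pos"]-L*R[:,2];c=(tip+11*R[:,0]-HUB)[1:];n=np.hypot(*c)
    e=np.arctan2(c[1],c[0])-np.arcsin(7/n);th=k*np.pi/2-e
    F=s["ft_force"];print("theta %.3f nose %.1f rc %.1f e %.1f phi %.1f load95 %.1f"%(th,120-10*th,np.sqrt(n*n-49),np.degrees(e),np.degrees(np.arcsin(-R[2,2])),(c[0]*F[2]-c[1]*F[1])/95))
    T=np.eye(4);T[:3,:3]=R;T[:3,3]=s["tool_pos"];return T,th
def plan(k,dth,n,dphi):
    T,th=est(k);c=(T[:3,3]-L*T[:3,2]+11*T[:3,0]-HUB)[1:];rc=np.sqrt(c@c-49)
    ph=np.degrees(np.arcsin(-T[2,2]))
    A,_,_=pose(th,k,ph,rc=rc);B,e,rho=pose(th+dth,k,ph+dphi,rc=88);print('end e %.1f rho %.1f'%(e,rho))
    for X in(A,B): X[0,3]=0
    A[0,3]=T[0,3]-HUB[0]
    rows(A,B,n)
E
python3 -c "
from h import *
plan(2,.25,12,-7)"
```

```text
t 22.1 pos [565.3 -77.3 268. ] yaw 90.2 z [ 0.002 -0.195 -0.981] q [ 0.34  0.14 -0.21  0.19 -1.29  2.74] F [-1.4 -3.   8.1] w 0.1
theta 2.383 nose 96.2 rc 88.7 e 43.5 phi 78.7 load95 7.2
end e 29.2 rho 42.6
12 rows: r [ 0.     -0.0102  0.    ] t(m) [ 0.0011 -0.0001  0.001 ]
```

```bash
python3 -m crank '[{"rx":0,"ry":-0.01,"rz":0,"tx":0.0012,"ty":0,"tz":0.001,"fingers":0},{"rx":0,"ry":-0.01,"rz":0,"tx":0.0012,"ty":0,"tz":0.001,"fingers":0},{"rx":0,"ry":-0.01,"rz":0,"tx":0.0012,"ty":0,"tz":0.001,"fingers":0},{"rx":0,"ry":-0.01,"rz":0,"tx":0.0012,"ty":0,"tz":0.001,"fingers":0},{"rx":0,"ry":-0.01,"rz":0,"tx":0.0011,"ty":0,"tz":0.001,"fingers":0},{"rx":0,"ry":-0.01,"rz":0,"tx":0.0011,"ty":0,"tz":0.001,"fingers":0},{"rx":0,"ry":-0.01,"rz":0,"tx":0.0011,"ty":0,"tz":0.001,"fingers":0},{"rx":0,"ry":-0.01,"rz":0,"tx":0.0011,"ty":0,"tz":0.001,"fingers":0},{"rx":0,"ry":-0.01,"rz":0,"tx":0.001,"ty":0,"tz":0.001,"fingers":0},{"rx":0,"ry":-0.01,"rz":0,"tx":0.001,"ty":0,"tz":0.001,"fingers":0},{"rx":0,"ry":-0.01,"rz":0,"tx":0.001,"ty":0,"tz":0.001,"fingers":0},{"rx":0,"ry":-0.01,"rz":0,"tx":0.001,"ty":0,"tz":0.001,"fingers":0}]'
python3 -c "
from h import *
plan(2,.35,14,-9)"
```

```text
t: 23.1
tool_pos: [565.6, -66.8, 253.4]
orientation: [0.697, 0.7, -0.11, 0.112]
ft_force: [-2.9, 1.3, 10.5]
gripper_width: 0.3
t 23.1 pos [565.6 -66.8 253.4] yaw 90.19 z [ 0.004 -0.31  -0.951] q [ 0.43  0.16 -0.29  0.3  -1.27  2.6 ] F [-2.9  1.3 10.5] w 0.3
theta 2.632 nose 93.7 rc 88.4 e 29.2 phi 71.9 load95 7.5
end e 9.2 rho 53.8
14 rows: r [ 0.     -0.0112  0.    ] t(m) [ 0.0012 -0.0001  0.0014]
```

```bash
python3 -m crank '[{"rx":0,"ry":-0.011,"rz":0,"tx":0.0013,"ty":0,"tz":0.0013,"fingers":0},{"rx":0,"ry":-0.011,"rz":0,"tx":0.0013,"ty":0,"tz":0.0013,"fingers":0},{"rx":0,"ry":-0.011,"rz":0,"tx":0.0013,"ty":0,"tz":0.0013,"fingers":0},{"rx":0,"ry":-0.011,"rz":0,"tx":0.0013,"ty":0,"tz":0.0013,"fingers":0},{"rx":0,"ry":-0.011,"rz":0,"tx":0.0012,"ty":0,"tz":0.0014,"fingers":0},{"rx":0,"ry":-0.011,"rz":0,"tx":0.0012,"ty":0,"tz":0.0014,"fingers":0},{"rx":0,"ry":-0.011,"rz":0,"tx":0.0012,"ty":0,"tz":0.0014,"fingers":0},{"rx":0,"ry":-0.011,"rz":0,"tx":0.0012,"ty":0,"tz":0.0014,"fingers":0},{"rx":0,"ry":-0.011,"rz":0,"tx":0.0012,"ty":0,"tz":0.0014,"fingers":0},{"rx":0,"ry":-0.011,"rz":0,"tx":0.0012,"ty":0,"tz":0.0014,"fingers":0},{"rx":0,"ry":-0.011,"rz":0,"tx":0.0011,"ty":0,"tz":0.0014,"fingers":0},{"rx":0,"ry":-0.011,"rz":0,"tx":0.0011,"ty":0,"tz":0.0014,"fingers":0},{"rx":0,"ry":-0.011,"rz":0,"tx":0.0011,"ty":0,"tz":0.0014,"fingers":0},{"rx":0,"ry":-0.011,"rz":0,"tx":0.0011,"ty":0,"tz":0.0014,"fingers":0}]'
python3 -c "
from h import *
plan(2,.3,12,-8)"
```

```text
t: 24.27
tool_pos: [565.6, -58.4, 229.0]
orientation: [0.686, 0.689, -0.163, 0.165]
ft_force: [-0.5, -0.9, 8.5]
gripper_width: -0.3
t 24.27 pos [565.6 -58.4 229. ] yaw 90.2 z [ 0.003 -0.452 -0.892] q [ 0.53  0.21 -0.39  0.43 -1.25  2.43] F [-0.5 -0.9  8.5] w -0.3
theta 2.981 nose 90.2 rc 89.0 e 9.2 phi 63.1 load95 8.0
end e -8.0 rho 63.1
12 rows: r [ 0.     -0.0116  0.    ] t(m) [ 0.0008 -0.0001  0.0017]
```

```bash
python3 -m crank '[{"rx":0,"ry":-0.0116,"rz":0,"tx":0.001,"ty":0,"tz":0.0016,"fingers":0},{"rx":0,"ry":-0.0116,"rz":0,"tx":0.001,"ty":0,"tz":0.0016,"fingers":0},{"rx":0,"ry":-0.0116,"rz":0,"tx":0.0009,"ty":0,"tz":0.0016,"fingers":0},{"rx":0,"ry":-0.0116,"rz":0,"tx":0.0009,"ty":0,"tz":0.0017,"fingers":0},{"rx":0,"ry":-0.0116,"rz":0,"tx":0.0009,"ty":0,"tz":0.0017,"fingers":0},{"rx":0,"ry":-0.0116,"rz":0,"tx":0.0008,"ty":0,"tz":0.0017,"fingers":0},{"rx":0,"ry":-0.0116,"rz":0,"tx":0.0008,"ty":0,"tz":0.0017,"fingers":0},{"rx":0,"ry":-0.0116,"rz":0,"tx":0.0008,"ty":0,"tz":0.0017,"fingers":0},{"rx":0,"ry":-0.0116,"rz":0,"tx":0.0008,"ty":0,"tz":0.0017,"fingers":0},{"rx":0,"ry":-0.0116,"rz":0,"tx":0.0007,"ty":0,"tz":0.0017,"fingers":0},{"rx":0,"ry":-0.0116,"rz":0,"tx":0.0007,"ty":0,"tz":0.0017,"fingers":0},{"rx":0,"ry":-0.0116,"rz":0,"tx":0.0007,"ty":0,"tz":0.0017,"fingers":0}]'
python3 -c "
from h import *
plan(2,.2,10,-5);p,d,c=snap('side','18')
im=cv2.imread('pics/side18.png');cv2.imwrite('pics/s18c.png',cv2.resize(im[130:270,280:430],None,fx=5,fy=4.2,interpolation=cv2.INTER_CUBIC))"
```

```text
t: 25.27
tool_pos: [565.6, -59.4, 206.3]
orientation: [0.673, 0.676, -0.211, 0.213]
ft_force: [-1.4, 3.4, 8.5]
gripper_width: 0.1
t 25.27 pos [565.6 -59.4 206.3] yaw 90.2 z [ 0.004 -0.571 -0.821] q [ 0.58  0.26 -0.47  0.53 -1.25  2.29] F [-1.4  3.4  8.5] w 0.1
theta 3.281 nose 87.2 rc 89.0 e -8.0 phi 55.2 load95 8.2
end e -19.4 rho 69.6
10 rows: r [ 0.     -0.0087  0.    ] t(m) [ 0.0004 -0.0001  0.0015]
```

View pics/s18c.png

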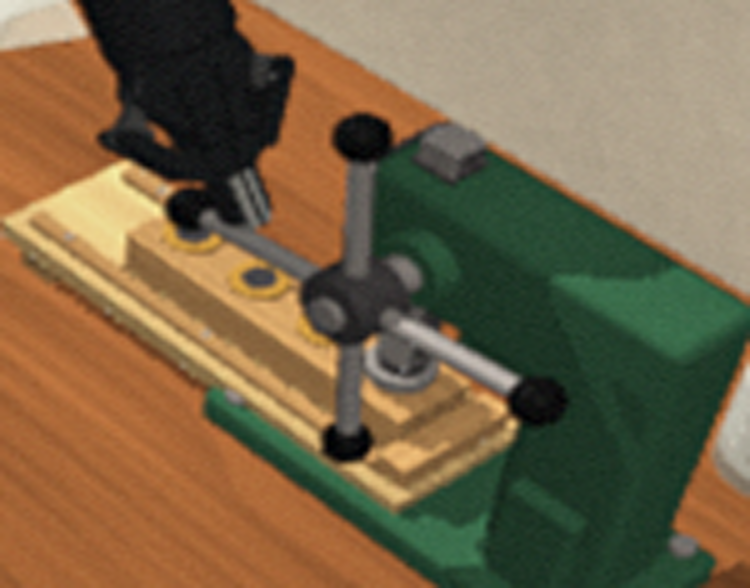

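```bash
python3 -m crank '[{"rx":0,"ry":-0.009,"rz":0,"tx":0.0005,"ty":0,"tz":0.0015,"fingers":0},{"rx":0,"ry":-0.009,"rz":0,"tx":0.0005,"ty":0,"tz":0.0015,"fingers":0},{"rx":0,"ry":-0.009,"rz":0,"tx":0.0004,"ty":0,"tz":0.0015,"fingers":0},{"rx":0,"ry":-0.009,"rz":0,"tx":0.0004,"ty":0,"tz":0.0015,"fingers":0},{"rx":0,"ry":-0.009,"rz":0,"tx":0.0004,"ty":0,"tz":0.0015,"fingers":0},{"rx":0,"ry":-0.009,"rz":0,"tx":0.0004,"ty":0,"tz":0.0015,"fingers":0},{"rx":0,"ry":-0.009,"rz":0,"tx":0.0004,"ty":0,"tz":0.0015,"fingers":0},{"rx":0,"ry":-0.009,"rz":0,"tx":0.0003,"ty":0,"tz":0.0015,"fingers":0}]'
python3 -c "
from h import *
plan(2,.08,6,-2)"
```

```text
t: 25.98
tool_pos: [565.8, -63.1, 194.3]
orientation: [0.665, 0.668, -0.234, 0.237]
ft_force: [-3.2, 6.2, 7.9]
gripper_width: -0.1
t 25.98 pos [565.8 -63.1 194.3] yaw 90.22 z [ 0.005 -0.628 -0.779] q [ 0.6   0.3  -0.51  0.58 -1.25  2.22] F [-3.2  6.2  7.9] w -0.1
theta 3.441 nose 85.6 rc 89.0 e -17.2 phi 51.1 load95 8.5
end e -21.8 rho 70.9
6 rows: r [ 0.     -0.0058  0.    ] t(m) [ 0.0001 -0.0002  0.0011]
```

```bash
python3 -m crank '[{"rx":0,"ry":-0.006,"rz":0,"tx":0.0003,"ty":0,"tz":0.0011,"fingers":0},{"rx":0,"ry":-0.006,"rz":0,"tx":0.0002,"ty":0,"tz":0.0011,"fingers":0},{"rx":0,"ry":-0.006,"rz":0,"tx":0.0002,"ty":0,"tz":0.0011,"fingers":0},{"rx":0,"ry":-0.006,"rz":0,"tx":0.0002,"ty":0,"tz":0.0011,"fingers":0},{"rx":0,"ry":-0.006,"rz":0,"tx":0.0001,"ty":0,"tz":0.0011,"fingers":0},{"rx":0,"ry":-0.006,"rz":0,"tx":0.0001,"ty":0,"tz":0.0011,"fingers":0}]'
python3 -c "
from h import *
plan(2,.08,6,-2)"
```

```text
t: 26.48
tool_pos: [566.0, -66.1, 188.3]
orientation: [0.661, 0.664, -0.246, 0.248]
ft_force: [-3.0, 8.1, 6.0]
gripper_width: 0.0
t 26.48 pos [566.  -66.1 188.3] yaw 90.22 z [ 0.005 -0.655 -0.756] q [ 0.61  0.32 -0.53  0.61 -1.25  2.18] F [-3.   8.1  6. ] w 0.0
theta 3.525 nose 84.7 rc 88.6 e -22.0 phi 49.1 load95 7.6
end e -26.6 rho 73.7
6 rows: r [ 0.     -0.0058  0.    ] t(m) [ 0.0001 -0.0003  0.0011]
```

```bash
python3 -m crank '[{"rx":0,"ry":-0.006,"rz":0,"tx":0.0005,"ty":-0.0003,"tz":0.001,"fingers":0},{"rx":0,"ry":-0.006,"rz":0,"tx":0.0005,"ty":-0.0003,"tz":0.001,"fingers":0},{"rx":0,"ry":-0.006,"rz":0,"tx":0.0004,"ty":-0.0003,"tz":0.001,"fingers":0}]'
python3 -c "
from h import *
est(2)"
python3 -m crank '[{"rx":0,"ry":-0.006,"rz":0,"tx":0.0004,"ty":0,"tz":0.001,"fingers":0},{"rx":0,"ry":-0.006,"rz":0,"tx":0.0004,"ty":0,"tz":0.001,"fingers":0}]'
python3 -c "
from h import *
est(2)"
```

```text
t: 26.73
tool_pos: [565.7, -67.2, 185.6]
orientation: [0.659, 0.662, -0.251, 0.255]
ft_force: [1.5, 4.4, 6.9]
gripper_width: 0.0
t 26.73 pos [565.7 -67.2 185.6] yaw 90.21 z [ 0.006 -0.669 -0.744] q [ 0.61  0.33 -0.54  0.62 -1.25  2.17] F [1.5 4.4 6.9] w 0.0
theta 3.563 nose 84.4 rc 89.0 e -24.1 phi 48.0 load95 7.5
t: 26.9
tool_pos: [565.7, -68.1, 183.8]
orientation: [0.657, 0.66, -0.256, 0.259]
ft_force: [1.0, 2.6, 7.5]
gripper_width: 0.1
t 26.9 pos [565.7 -68.1 183.8] yaw 90.2 z [ 0.006 -0.678 -0.735] q [ 0.62  0.33 -0.54  0.63 -1.25  2.16] F [1.  2.6 7.5] w 0.1
theta 3.588 nose 84.1 rc 89.1 e -25.6 phi 47.3 load95 7.5
```

```bash
for i in 1; do :; done; python3 -m crank '[{"rx":0,"ry":-0.005,"rz":0,"tx":0.0003,"ty":0,"tz":0.001,"fingers":0},{"rx":0,"ry":-0.005,"rz":0,"tx":0.0003,"ty":0,"tz":0.001,"fingers":0}]'
python3 -c "
from h import *
est(2)"
python3 -m crank '[{"rx":0,"ry":-0.005,"rz":0,"tx":0.0003,"ty":0,"tz":0.001,"fingers":0},{"rx":0,"ry":-0.005,"rz":0,"tx":0.0003,"ty":0,"tz":0.001,"fingers":0}]'
python3 -c "
from h import *
est(2)"
```

```text
t: 27.07
tool_pos: [565.7, -69.2, 181.9]
orientation: [0.656, 0.659, -0.259, 0.262]
ft_force: [0.7, 3.3, 7.6]
gripper_width: 0.3
t 27.07 pos [565.7 -69.2 181.9] yaw 90.2 z [ 0.006 -0.685 -0.728] q [ 0.62  0.34 -0.55  0.63 -1.25  2.15] F [0.7 3.3 7.6] w 0.3
theta 3.615 nose 83.9 rc 89.1 e -27.1 phi 46.7 load95 7.8
t: 27.23
tool_pos: [565.6, -70.2, 180.1]
orientation: [0.654, 0.658, -0.262, 0.266]
ft_force: [0.5, 3.8, 7.8]
gripper_width: 0.2
t 27.23 pos [565.6 -70.2 180.1] yaw 90.18 z [ 0.006 -0.693 -0.721] q [ 0.62  0.34 -0.55  0.64 -1.25  2.14] F [0.5 3.8 7.8] w 0.2
theta 3.640 nose 83.6 rc 89.2 e -28.6 phi 46.2 load95 8.2
```

```bash
python3 -m crank '[{"rx":0,"ry":-0.005,"rz":0,"tx":0.0003,"ty":0,"tz":0.001,"fingers":0},{"rx":0,"ry":-0.005,"rz":0,"tx":0.0003,"ty":0,"tz":0.001,"fingers":0}]'
python3 -c "
from h import *
est(2)"
python3 -m crank '[{"rx":0,"ry":-0.005,"rz":0,"tx":0.0003,"ty":0,"tz":0.001,"fingers":0},{"rx":0,"ry":-0.005,"rz":0,"tx":0.0003,"ty":0,"tz":0.0007,"fingers":0}]'
python3 -c "
from h import *
est(2)"
```

```text
t: 27.4
tool_pos: [565.7, -71.2, 178.6]
orientation: [0.653, 0.656, -0.266, 0.269]
ft_force: [0.1, 3.4, 10.7]
gripper_width: -0.2
t 27.4 pos [565.7 -71.2 178.6] yaw 90.18 z [ 0.006 -0.7   -0.714] q [ 0.62  0.35 -0.56  0.65 -1.25  2.13] F [ 0.1  3.4 10.7] w -0.2
theta 3.663 nose 83.4 rc 89.3 e -29.9 phi 45.6 load95 10.5
t: 27.57
tool_pos: [565.8, -72.0, 177.5]
orientation: [0.652, 0.655, -0.269, 0.273]
ft_force: [-1.2, 4.0, 13.9]
gripper_width: 0.1
t 27.57 pos [565.8 -72.  177.5] yaw 90.17 z [ 0.006 -0.708 -0.706] q [ 0.62  0.36 -0.56  0.65 -1.25  2.12] F [-1.2  4.  13.9] w 0.1
theta 3.681 nose 83.2 rc 89.3 e -30.9 phi 45.0 load95 13.4
```

The load rose sharply from 8 to 13.4 N at nose 83.2 mm, so the cup has bottomed. One tiny confirming step.

```bash
python3 -m crank '[{"rx":0,"ry":0,"rz":0,"tx":0.0001,"ty":0,"tz":0.0003,"fingers":0}]'
python3 -c "
from h import *
est(2);snap('side','19')
im=cv2.imread('pics/side19.png');cv2.imwrite('pics/s19c.png',cv2.resize(im[130:270,280:430],None,fx=5,fy=4.2,interpolation=cv2.INTER_CUBIC));est(2)"
```

```text
t: 27.65
tool_pos: [565.8, -72.2, 177.3]
orientation: [0.651, 0.655, -0.269, 0.273]
ft_force: [-0.5, 4.9, 15.1]
gripper_width: -0.3
t 27.65 pos [565.8 -72.2 177.3] yaw 90.18 z [ 0.006 -0.708 -0.706] q [ 0.62  0.36 -0.56  0.66 -1.25  2.12] F [-0.5  4.9 15.1] w -0.3
theta 3.684 nose 83.2 rc 89.3 e -31.1 phi 44.9 load95 14.8
t 27.7 pos [565.8 -72.1 177.3] yaw 90.18 z [ 0.007 -0.708 -0.706] q [ 0.62  0.36 -0.56  0.66 -1.25  2.12] F [-1.   3.8 13.4] w 0.2
theta 3.684 nose 83.2 rc 89.3 e -31.1 phi 44.9 load95 12.9
```

View pics/s19c.png

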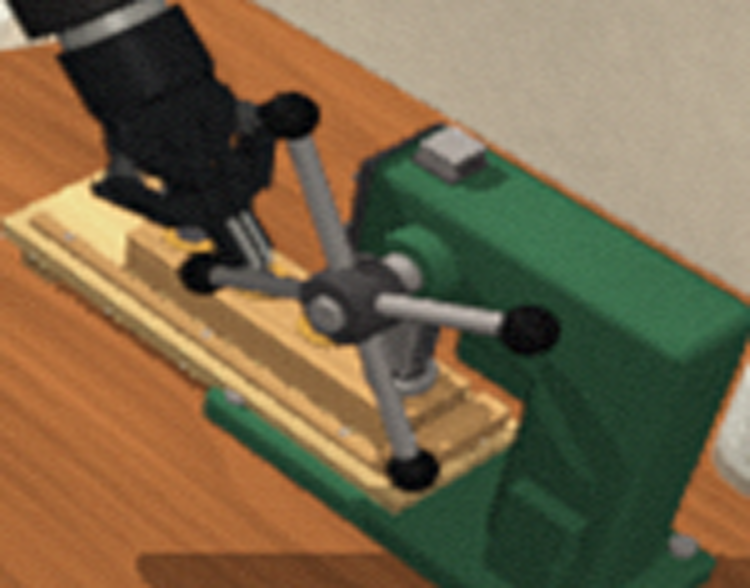

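The nose reads 83.2 mm, where the home cup top should be, and the load peaked at 14.8 N (target 12–15 N). That's seated and not overloaded. I'll retract and prepare to push upper spoke 3 (knob at (291,115)) back from its front side.

```bash
python3 -m crank '[{"rx":0,"ry":0,"rz":0,"tx":-0.001,"ty":0,"tz":-0.015,"fingers":0},{"rx":0,"ry":0,"rz":0,"tx":0,"ty":0,"tz":-0.04,"fingers":0},{"rx":0,"ry":0,"rz":0,"tx":0,"ty":0,"tz":-0.04,"fingers":0},{"rx":0,"ry":0,"rz":0,"tx":0,"ty":0,"tz":-0.03,"fingers":0},{"rx":0,"ry":0,"rz":0,"tx":0,"ty":0,"tz":-0.01,"fingers":0}]'
cat >> h.py <<'E'
def pose2(th,k,phi,gap=0.,rc=85.):
    e=k*np.pi/2-th; ph=np.radians(phi); sg=e-ph
    so=np.array([0,np.cos(e),np.sin(e)]);m=np.array([0,np.sin(e),-np.cos(e)])
    tip=HUB+so*(rc-11*np.sin(sg))+m*(7+11*np.cos(sg)+gap)
    z=-np.array([0,np.cos(ph),np.sin(ph)]);x=np.array([0,np.sin(ph),-np.cos(ph)]);y=np.cross(z,x)
    T=np.eye(4);T[:3,:3]=np.c_[x,y,z];T[:3,3]=tip+L*z
    return T,np.degrees(e),np.degrees(sg)
E
python3 - <<'E'
from h import *
T=cur();th=3.684
A,e,sg=pose2(th,3,34,gap=28);print(e,sg,A[:3,3])
T=rows(T,A,6);
for b,ph,n in((th,34,3),(3.4,38,6),(3.1,43,6),(2.8,48,6)):
    B,e,sg=pose2(b,3,ph,gap=3 if b==th else -1);T=rows(T,B,n);print(b,e,sg,B[:3,3])
E
```

```text
t: 28.12
tool_pos: [565.3, 25.2, 274.0]
orientation: [0.652, 0.655, -0.267, 0.272]
ft_force: [0.8, 0.9, 1.5]
gripper_width: 0.1
t 28.12 pos [565.3  25.2 274. ] yaw 90.15 z [ 0.007 -0.705 -0.71 ] q [ 0.77  0.33 -0.33  0.54 -1.52  2.18] F [0.8 0.9 1.5] w 0.1
58.922348273804715 24.922348273804708 [564.5        -68.84089274 260.48248859]
6 rows: r [ 0.0013 -0.0326  0.0002] t(m) [-0.0085 -0.0002  0.0134]
3 rows: r [-0. -0. -0.] t(m) [-0.0076  0.      0.0035]
3.684 58.922348273804715 24.922348273804708 [564.5        -90.25260508 273.38747113]
6 rows: r [-0.      0.0116 -0.    ] t(m) [-0.0038 -0.      0.002 ]
3.4 75.1943496555201 37.19434965552011 [ 564.5        -113.07432807  284.81266836]
6 rows: r [-0.      0.0145 -0.    ] t(m) [-0.0027 -0.      0.0025]
3.1 92.38308350944479 49.38308350944479 [ 564.5        -135.3662967   287.57914007]
6 rows: r [-0.      0.0145 -0.    ] t(m) [-0.0021 -0.      0.0032]
2.8 109.5718173633695 61.571817363369505 [ 564.5        -157.73476747  282.98517747]
```

```bash
python3 -m crank '[{"rx":0.001,"ry":-0.033,"rz":0,"tx":-0.0085,"ty":0,"tz":0.0134,"fingers":0},{"rx":0.001,"ry":-0.033,"rz":0,"tx":-0.0085,"ty":0,"tz":0.0134,"fingers":0},{"rx":0.001,"ry":-0.033,"rz":0,"tx":-0.0085,"ty":0,"tz":0.0134,"fingers":0},{"rx":0.001,"ry":-0.033,"rz":0,"tx":-0.0085,"ty":0,"tz":0.0134,"fingers":0},{"rx":0.001,"ry":-0.033,"rz":0,"tx":-0.0085,"ty":0,"tz":0.0134,"fingers":0},{"rx":0.001,"ry":-0.033,"rz":0,"tx":-0.0085,"ty":0,"tz":0.0134,"fingers":0}]'
python3 - <<'E'
from h import *
T=cur();th=3.684
for b,ph,n in((th,34,3),(3.4,38,6)):
    B,e,sg=pose2(b,3,ph,gap=3 if b==th else -1);T=rows(T,B,n)
snap('side','20')
im=cv2.imread('pics/side20.png');cv2.imwrite('pics/s20c.png',cv2.resize(im[90:270,280:430],None,fx=5,fy=3.3,interpolation=cv2.INTER_CUBIC))
E
```

```text
t: 28.62
tool_pos: [563.4, -73.4, 257.2]
orientation: [0.622, 0.624, -0.336, 0.332]
ft_force: [-0.3, -0.4, -0.6]
gripper_width: -0.2
t 28.62 pos [563.4 -73.4 257.2] yaw 90.41 z [-0.003 -0.833 -0.553] q [ 0.68  0.37 -0.51  0.71 -1.48  2.1 ] F [-0.3 -0.4 -0.6] w -0.2
3 rows: r [-0.0012  0.0024  0.0013] t(m) [-0.0076  0.0003  0.0017]
6 rows: r [-0.      0.0116 -0.    ] t(m) [-0.0038 -0.      0.002 ]
```

View pics/s20c.png

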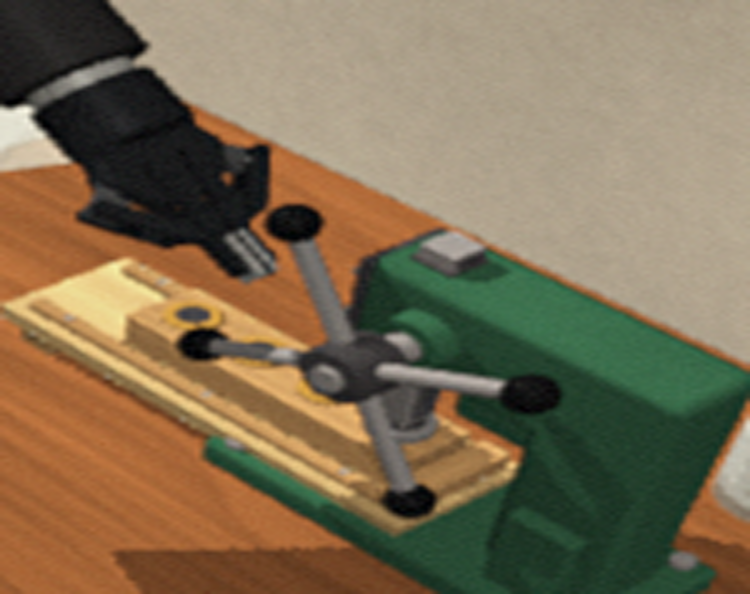

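The fingertips are in front of spoke 3, clear of its knob, and the spoke hasn't moved since seating. Now I'll push it back.

```bash
python3 -m crank '[{"rx":-0.001,"ry":0.002,"rz":0.001,"tx":-0.0076,"ty":0.0003,"tz":0.0017,"fingers":0},{"rx":-0.001,"ry":0.002,"rz":0.001,"tx":-0.0076,"ty":0.0003,"tz":0.0017,"fingers":0},{"rx":-0.001,"ry":0.002,"rz":0.001,"tx":-0.0076,"ty":0.0003,"tz":0.0017,"fingers":0},{"rx":0,"ry":0.0116,"rz":0,"tx":-0.0038,"ty":0,"tz":0.002,"fingers":0},{"rx":0,"ry":0.0116,"rz":0,"tx":-0.0038,"ty":0,"tz":0.002,"fingers":0},{"rx":0,"ry":0.0116,"rz":0,"tx":-0.0038,"ty":0,"tz":0.002,"fingers":0}]'
python3 -c "
from h import *
T=cur();B,e,sg=pose2(3.4,3,38,gap=-1);T=rows(T,B,3)"
```

```text
t: 29.17
tool_pos: [564.9, -100.7, 280.2]
orientation: [0.631, 0.631, -0.32, 0.32]
ft_force: [-2.0, 6.1, 0.5]
gripper_width: 0.3
t 29.17 pos [ 564.9 -100.7  280.2] yaw 89.97 z [ 0.001 -0.807 -0.59 ] q [ 0.62  0.31 -0.51  0.72 -1.46  2.16] F [-2.   6.1  0.5] w 0.3
3 rows: r [ 0.0003  0.0105 -0.0001] t(m) [-0.0037 -0.0001  0.0024]
```

```bash
python3 -m crank '[{"rx":0,"ry":0.0116,"rz":0,"tx":-0.0036,"ty":0,"tz":0.0024,"fingers":0},{"rx":0,"ry":0.0116,"rz":0,"tx":-0.0036,"ty":0,"tz":0.0024,"fingers":0},{"rx":0,"ry":0.0116,"rz":0,"tx":-0.0036,"ty":0,"tz":0.0024,"fingers":0},{"rx":0,"ry":0.0145,"rz":0,"tx":-0.003,"ty":0,"tz":0.0024,"fingers":0},{"rx":0,"ry":0.0145,"rz":0,"tx":-0.0029,"ty":0,"tz":0.0024,"fingers":0},{"rx":0,"ry":0.0145,"rz":0,"tx":-0.0027,"ty":0,"tz":0.0025,"fingers":0},{"rx":0,"ry":0.0145,"rz":0,"tx":-0.0027,"ty":0,"tz":0.0025,"fingers":0},{"rx":0,"ry":0.0145,"rz":0,"tx":-0.0026,"ty":0,"tz":0.0026,"fingers":0},{"rx":0,"ry":0.0145,"rz":0,"tx":-0.0025,"ty":0,"tz":0.0027,"fingers":0}]'
python3 -c "
from h import *
T=cur();B,e,sg=pose2(2.75,3,48,gap=-1);T=rows(T,B,7)"
```

```text
t: 29.92
tool_pos: [565.1, -135.0, 288.1]
orientation: [0.649, 0.649, -0.281, 0.282]
ft_force: [-0.9, 4.4, 3.9]
gripper_width: -0.2
t 29.92 pos [ 565.1 -135.   288.1] yaw 89.96 z [ 0.002 -0.73  -0.684] q [ 0.54  0.24 -0.49  0.69 -1.39  2.28] F [-0.9  4.4  3.9] w -0.2
7 rows: r [ 0.0002  0.0122 -0.0001] t(m) [-0.0021 -0.0001  0.0033]
```

```bash
python3 -m crank '[{"rx":0,"ry":0.012,"rz":0,"tx":-0.0024,"ty":0,"tz":0.003,"fingers":0},{"rx":0,"ry":0.012,"rz":0,"tx":-0.0023,"ty":0,"tz":0.0031,"fingers":0},{"rx":0,"ry":0.012,"rz":0,"tx":-0.0022,"ty":0,"tz":0.0032,"fingers":0},{"rx":0,"ry":0.012,"rz":0,"tx":-0.0021,"ty":0,"tz":0.0033,"fingers":0},{"rx":0,"ry":0.012,"rz":0,"tx":-0.002,"ty":0,"tz":0.0034,"fingers":0},{"rx":0,"ry":0.012,"rz":0,"tx":-0.0019,"ty":0,"tz":0.0035,"fingers":0},{"rx":0,"ry":0.012,"rz":0,"tx":-0.0018,"ty":0,"tz":0.0036,"fingers":0}]'
python3 -c "
from h import *
st();snap('side','21')
im=cv2.imread('pics/side21.png');cv2.imwrite('pics/s21c.png',cv2.resize(im[90:270,280:430],None,fx=5,fy=3.3,interpolation=cv2.INTER_CUBIC))"
```

```text
t: 30.5
tool_pos: [565.0, -162.2, 282.1]
orientation: [0.66, 0.66, -0.254, 0.255]
ft_force: [-0.4, 3.6, 4.6]
gripper_width: -0.1
t 30.5 pos [ 565.  -162.2  282.1] yaw 89.96 z [ 0.001 -0.671 -0.742] q [ 0.46  0.2  -0.48  0.67 -1.33  2.36] F [-0.4  3.6  4.6] w -0.1
```

View pics/s21c.png

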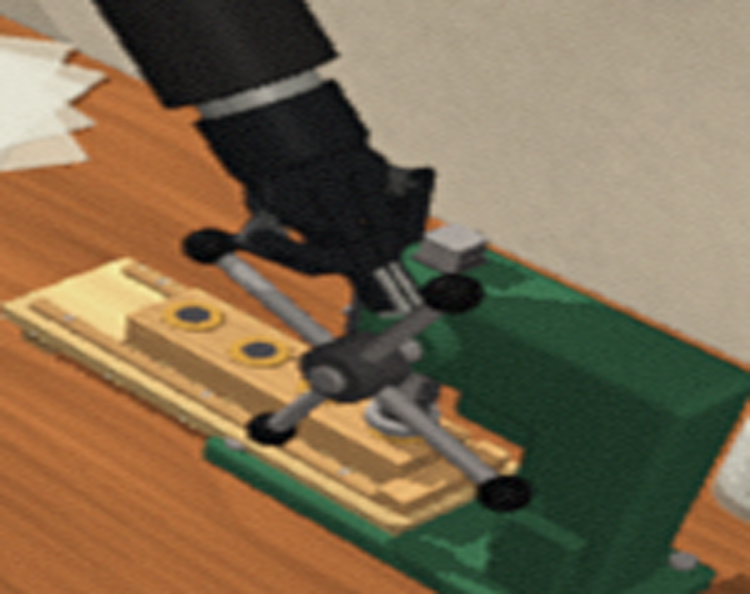

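The ram is up about 10 mm (upper front knob now at (209,245)). I'll withdraw the hand upward, away from all the spokes, and go well clear.

```bash
python3 -m crank '[{"rx":0,"ry":0,"rz":0,"tx":-0.004,"ty":0,"tz":-0.01,"fingers":0},{"rx":0,"ry":0,"rz":0,"tx":-0.012,"ty":0,"tz":-0.025,"fingers":0},{"rx":0,"ry":0,"rz":0,"tx":-0.0145,"ty":0,"tz":-0.0317,"fingers":0},{"rx":0,"ry":0,"rz":0,"tx":-0.0145,"ty":0,"tz":-0.0317,"fingers":0},{"rx":0,"ry":0,"rz":0,"tx":-0.01,"ty":0,"tz":-0.035,"fingers":0},{"rx":0,"ry":0,"rz":0,"tx":0,"ty":0,"tz":-0.035,"fingers":0},{"rx":0,"ry":0,"rz":0,"tx":0.02,"ty":0,"tz":-0.03,"fingers":0},{"rx":0,"ry":0,"rz":0,"tx":0.02,"ty":0,"tz":-0.03,"fingers":0},{"rx":0,"ry":0,"rz":0,"tx":0.02,"ty":0,"tz":-0.03,"fingers":0},{"rx":0,"ry":0,"rz":0,"tx":0,"ty":0,"tz":0,"fingers":0}]'
python3 -c "
from h import *
st();p,d,c=snap('side','22')
im=cv2.imread('pics/side22.png');cv2.imwrite('pics/s22c.png',cv2.resize(im[130:270,280:430],None,fx=5,fy=4.2,interpolation=cv2.INTER_CUBIC))
p,d,c=snap('top','22');P=pts(d,c)
im=cv2.imread('pics/top22.png');cv2.imwrite('pics/t22c.png',cv2.resize(im[100:190,200:360],None,fx=5,fy=5,interpolation=cv2.INTER_CUBIC))"
```

```text
t: 31.38
tool_pos: [565.5, 20.0, 470.0]
orientation: [0.659, 0.661, -0.254, 0.255]
ft_force: [0.0, -0.7, -1.2]
gripper_width: 0.1
t 31.38 pos [565.5  20.  470. ] yaw 90.21 z [ 0.002 -0.672 -0.741] q [ 0.74  0.24  0.    0.54 -1.84  2.41] F [ 0.  -0.7 -1.2] w 0.1
```

View pics/s22c.png

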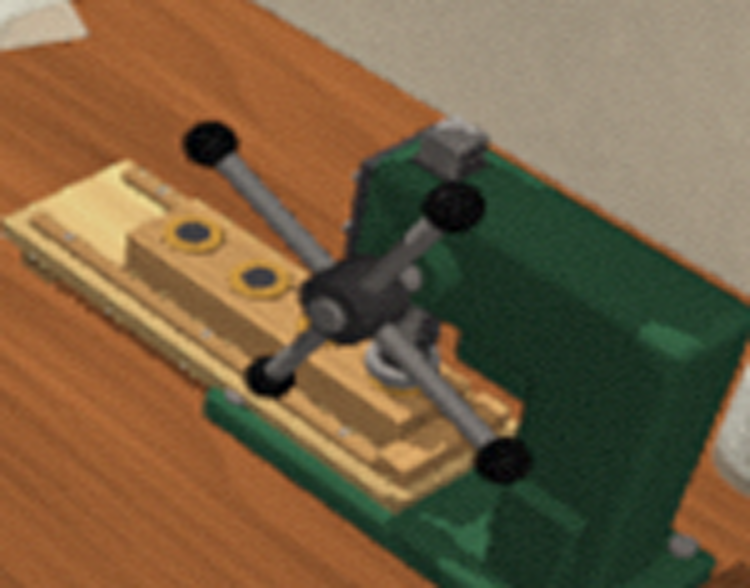

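View pics/top22.png

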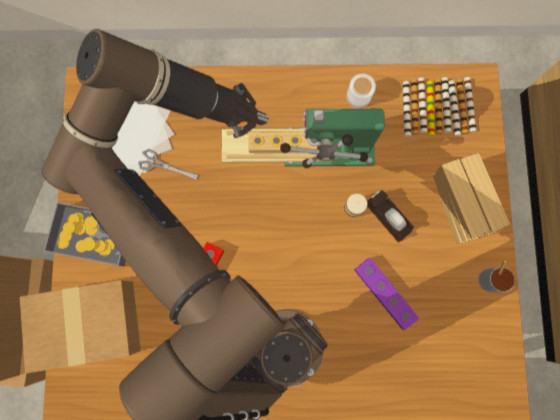

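View pics/t22c.png

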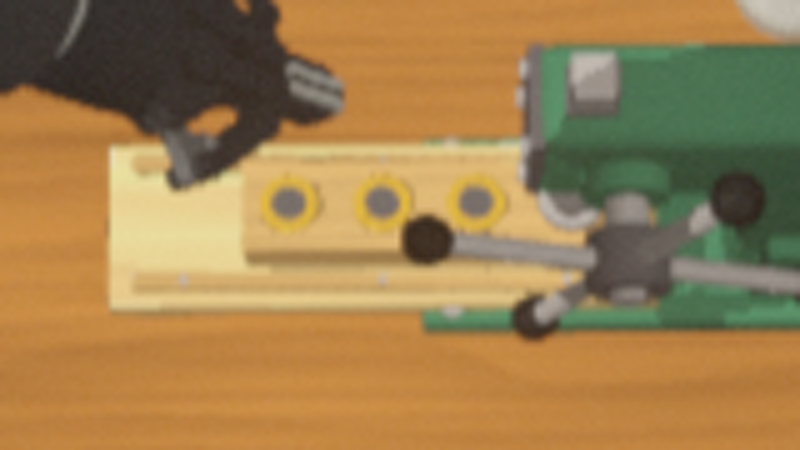

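Run:
```python
from h import *
cs=dict(np.load('pics/side22_c.npz'))
S=lambda u,v:(u/5+280-.4,v/4.2+130-.4)
x,r=fitwheel([(cs,2,*S(210,143)),(cs,1,*S(270,376)),(cs,3,*S(455,206)),(cs,0,*S(502,460))],2.75,(564.5,-119,235));print(np.round(x,3),'nose',120-10*x[3],np.round(r,1))
im=cv2.imread('pics/side22.png');cv2.imwrite('pics/s22d.png',cv2.resize(im[190:255,330:400],None,fx=9,fy=9,interpolation=cv2.INTER_CUBIC))
```

```text
[ 565.012 -118.802  235.157    2.745] nose 92.54733695666273 [ 0.   0.2 -0.2  0.  -0.1  0.2  0.2 -0.2  0.2  0.1  0.1]
```

View pics/s22d.png

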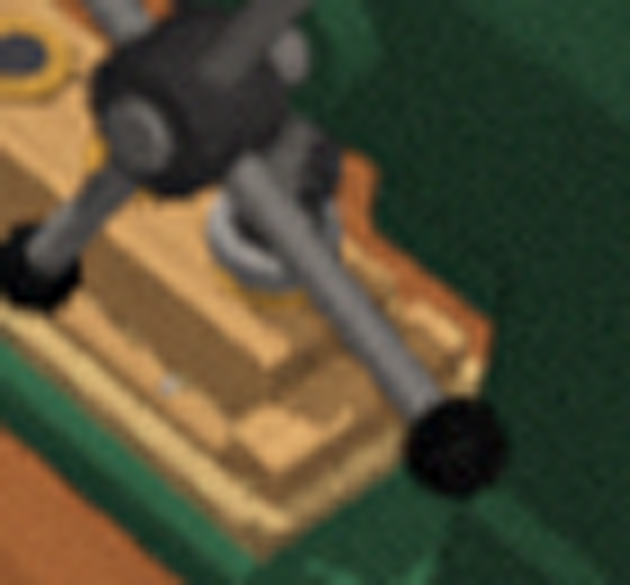

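The nose is at 92.5 mm, about 9 mm clear of the cup. The cup lies flush on the bar at about (265,275), and the bar's end meets the stop. The arm is clear of everything, so I'm handing in.

```bash
python3 -c "
from plant import r
print(r.sign_off())"
```

```text
the job is handed in; nothing more can be done
None
```

The job is handed in at about 31.5 s of the 72 s allowed: the bar is in the jig, the proud cup is seated, and the ram is backed off.

- **Bar:** I laid the pale bar in the channel, proud cup first, and pushed it against the end stop until about 19 N. In the last top picture its near end is in the same place as just after that push.
- **Cup:** I drove it with two spokes. The load ran at 7–8 N, then rose sharply, with readings of 13–15 N at 95 mm and a peak of 14.8 N. The ram nose was then at 83.2 mm, about where a home cup's top should be (81–85 mm).
- **Ram:** Pushing an upper spoke back raised it to about 92.5 mm, roughly 9 mm clear of the cup. The hand ended well away from everything.
- **Other things:** The scissors, pillar, dispenser and look-alikes were not touched, and show no movement in the last top picture as far as the arm let me see.

**Disagreement:** the real fingertips sat about 36 mm (shut) to 48 mm (open) behind the reported tool point. The first grasp therefore closed on air above the bar without touching it. I measured the offset with the wrist camera's depth and allowed for it from then on.

**Less certain:** seating and load come from the wrist force and my estimate of the contact point on the spoke; I did not measure the cup's height after backing off.

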